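# Pack, seal and hang a dry tub of camera modules

### The job

Pack the finished camera modules for dry storage: lower every module lying on the bench gently into the open white tub (do not drop them), then put the gasketed lid on the tub, then press down all round the lid's edge, pad by pad, until every one of its eight rim pads is fully home. Finally lift the sealed tub by its wire handle and leave it hanging still and level by the handle's crossbar across both prongs of the hanger stand; do not knock the other things on the bench about.

Things in the scene. Friction and masses are not known exactly. Their poses are not given: they have to be found in the camera images.
- module0: Camera module: black box 60 mm long (its x) by 36 mm wide (its y) by 34 mm high incl. a flat 28 mm aluminium lens ring on top, 40 to 85 g, lying flat on the bench. Two to four of these are present; an absent one reads None. Origin: centre of its underside, z up.
- module1: Camera module: black box 60 mm long (its x) by 36 mm wide (its y) by 34 mm high incl. a flat 28 mm aluminium lens ring on top, 40 to 85 g, lying flat on the bench. Two to four of these are present; an absent one reads None. Origin: centre of its underside, z up.
- module2: Camera module: black box 60 mm long (its x) by 36 mm wide (its y) by 34 mm high incl. a flat 28 mm aluminium lens ring on top, 40 to 85 g, lying flat on the bench. Two to four of these are present; an absent one reads None. Origin: centre of its underside, z up.
- module3: Camera module: black box 60 mm long (its x) by 36 mm wide (its y) by 34 mm high incl. a flat 28 mm aluminium lens ring on top, 40 to 85 g, lying flat on the bench. Two to four of these are present; an absent one reads None. Origin: centre of its underside, z up.
- tub: Open white plastic tub, loose, 150 (its x) by 180 (its y) by 56 mm high, walls and floor 4 mm, 0.35 to 0.5 kg, weighted floor. Origin: centre of its underside, z up. Holds four modules flat, two by two, long sides along its x. A wire handle pivots on its +y and -y sides at x = 0, z = 58 mm; at first it is folded level, sticking out on the tub's -x side, towards the robot.
- bail (a joint): Angle of the tub's wire handle: 0 folded down level towards the tub's -x, 1.57 upright over the tub; swings freely from 0 to 2.4 and falls back to 0 when let go.
- bail_grip (a point): Middle of the handle's straight crossbar (axis along the tub's y, 10 mm thick, 176 mm long), 112 mm from the pivot line. Folded: 58 mm above the bench and 37 mm out from the tub's wall; upright: 170 mm above the tub's underside.
- lid: Gasketed lid, loose, 150 (its x) by 180 (its y) mm, 0.15 kg, plug down on the bench. Origin: centre of underside. Plug 136 by 166 by 8 mm enters the tub's mouth, 3 mm clear all round, either way round; the flange rests on the rim (origin then 48 mm above the tub's). Grip in the middle 14 (x) by 50 (y) mm, top at z = 58 mm. Eight rim pads: tops at z = 27 mm up, 19 mm home; inside them z = 13 mm.
- pad0 (a joint): How far rim pad 0 (corner at -x,-y of the lid) is pressed in, m; pad top 24 mm along the lid's x by 58 mm, centred at x = -63, y = -60 mm in the lid's frame. 0 up, 0.008 fully home. It yields to about 6 N, stays where it is left, and stops hard at 0.008; the black gasket under it disappears as it sinks.
- pad1 (a joint): How far rim pad 1 (middle of the -x edge of the lid) is pressed in, m; pad top 24 mm along the lid's x by 58 mm, centred at x = -63, y = 0 mm in the lid's frame. 0 up, 0.008 fully home. It yields to about 6 N, stays where it is left, and stops hard at 0.008; the black gasket under it disappears as it sinks.
- pad2 (a joint): How far rim pad 2 (corner at -x,+y of the lid) is pressed in, m; pad top 24 mm along the lid's x by 58 mm, centred at x = -63, y = 60 mm in the lid's frame. 0 up, 0.008 fully home. It yields to about 6 N, stays where it is left, and stops hard at 0.008; the black gasket under it disappears as it sinks.
- pad3 (a joint): How far rim pad 3 (the whole +y edge between the corners of the lid) is pressed in, m; pad top 100 mm along the lid's x by 23 mm, centred at x = 0, y = 78 mm in the lid's frame. 0 up, 0.008 fully home. It yields to about 6 N, stays where it is left, and stops hard at 0.008; the black gasket under it disappears as it sinks.
- pad4 (a joint): How far rim pad 4 (corner at +x,+y of the lid) is pressed in, m; pad top 24 mm along the lid's x by 58 mm, centred at x = 63, y = 60 mm in the lid's frame. 0 up, 0.008 fully home. It yields to about 6 N, stays where it is left, and stops hard at 0.008; the black gasket under it disappears as it sinks.
- pad5 (a joint): How far rim pad 5 (middle of the +x edge of the lid) is pressed in, m; pad top 24 mm along the lid's x by 58 mm, centred at x = 63, y = 0 mm in the lid's frame. 0 up, 0.008 fully home. It yields to about 6 N, stays where it is left, and stops hard at 0.008; the black gasket under it disappears as it sinks.
- pad6 (a joint): How far rim pad 6 (corner at +x,-y of the lid) is pressed in, m; pad top 24 mm along the lid's x by 58 mm, centred at x = 63, y = -60 mm in the lid's frame. 0 up, 0.008 fully home. It yields to about 6 N, stays where it is left, and stops hard at 0.008; the black gasket under it disappears as it sinks.
- pad7 (a joint): How far rim pad 7 (the whole -y edge between the corners of the lid) is pressed in, m; pad top 100 mm along the lid's x by 23 mm, centred at x = 0, y = -78 mm in the lid's frame. 0 up, 0.008 fully home. It yields to about 6 N, stays where it is left, and stops hard at 0.008; the black gasket under it disappears as it sinks.
- hanger: Dark steel hanger stand, fixed. Origin on the bench under the seat of its prongs, z up. Two parallel steel prongs 8 mm thick at y = +45 and -45 mm run out towards its -x from a crosspiece at x = 120 mm on a post; their tips, at x = -24 mm, turn up 24 mm. A 100 by 160 by 12 mm foot lies under the post.
- hanger_seat (a point): Midway between the prongs, level with the top of their lowest, level part (239 mm above the bench; level from x = -15 to +17 mm from here, then rising to the post), axes as the hanger's. When hung, the crossbar lies along y across both prongs, its centre 5 mm above this point. The prong tips reach 24 mm above it.
- mug: Black mug, 80 mm wide, 95 mm high, bystander; origin under its centre.
- tape: Grey roll of tape lying flat, 100 mm wide, 45 mm high, bystander.
- flux: Bottle, 52 mm wide, 130 mm high, bystander.
- screwdriver: Screwdriver, bystander.
Mind the look-alikes: they are no part of the job. What is shaped like the lid but pink is not meant.

How it is judged:
By the outcome, as a careful person would: the job done as asked, in the order asked, and still so for the second after the job is handed in, with the robot touching nothing.
Of module0, module1, module2, module3 only 2 to 4 are there at a start; the rules pass over those that are not, and their reading is None.
At some moment in a run one of module0, module1, module2, module3 may be knocked a few centimetres aside while the robot is not near it.
It also fails if it takes over 210 s, if anything falls off the work surface, if the arm or the gripper's body presses on something with over 40 N, if the wrist force passes 120 N, or if a joint passes its speed limit or range.

### The arm

A 6-joint arm with a two-finger parallel gripper is mounted at the origin on the work surface. World frame = base frame: x ahead of the robot, y to its left, z up, the work surface at z = 0. Lengths are in m, angles in rad, forces in N, time in s.
With the tool pointing down it reaches from about 0.35 to 0.975 m from the base axis. Payload 4.9 kg.
Tool frame: the origin (TCP) lies on the centre line of the jaws, within the pads' length; the fingertips stand ctrl.tcp_to_tips ahead of it and the grasp point (between the pads) lies 3 mm ahead of it (ctrl.tcp_to_tips is the distance from the TCP to the fingertips, in m); z points along the fingers, y is the direction in which the jaws open and shut (so a half turn about z gives the same grasp; the last joint's range is limited). The gripper opens to 85 mm and grips with 20 to 120 N. Pads are 22 mm wide; open, the fingers measure 114 mm over their backs; the gripper's body (76 mm by 85 mm) begins 54 mm behind the grasp point. The pads swing forward as they close: fully open they stand 13 mm farther back than shut.
Start: joints at [1.125, 0.053, 1.613, -0, 1.476, -0.119], TCP at [0.201, 0.592, 0.253] pointing down, gripper open.
Joint ranges: [-3.01, 3.01], [-1.01, 2.22], [0.06, 2.58], [-1.02, 4.17], [0.09, 2.62], [-3.14, 3.14]. Speed limits (rad/s): [2.57, 2.57, 3.14, 3.14, 3.14, 3.14].

### API

Orientations are given as a rotation vector (axis times angle).
In Python, from station import ctrl, vision gives the robot as it stands.
- The arm moves only by the tool jog_arm, never from a script. Its argument "deltas" is a list of rows, each a list of 7 numbers: the turn, a rotation vector about the tool's x, y, z in rad, then the shift along the tool's x, y, z in cm, then the opening, from 0 (shut) to 1 (fully open). A call has 1 to 12 rows; each row shifts and turns the commanded pose from where the row before left it, along the tool's axes as they then stand; what a row does not reach is not made up. A row lasts 1/12 s, in which the tool goes at most 41.7 mm and 7.16 degrees, less where a joint would pass 70% of its speed; a pose out of reach is approached as far as the arm can. A call with a gripper value outside its range is refused whole. The fingers move at their own pace and stop on an object; "grip_force" is the grip in N (left out, the last holds). Time passes only in rows, so rows that do not move let the fingers close. It gives the time, the measured TCP pose, the force and the opening at its end, in the units of the state.
- ctrl.get_obs(): the state, without advancing time (a new reading comes with each control period).
- vision.get_image(name): name is "side" or "top"; returns (picture, depth): 384x512x3 uint8, red, green, blue; 384x512 float32, m along the optical axis (not along the pixel's ray), 0 where there is no reading.
- vision.calibration(name): a dict with "fx", "fy", "cx", "cy" (pixels), "rvec" (rotation vector, rad) and "tvec" (3), from world to camera coordinates, as OpenCV has them. Camera axes: x right, y down, z forward; pixel columns grow to the right and rows downward; lengths in m; the calibration is good to about 2 mm. A picture is of the moment at which its call begins. calibration takes no time and is no camera call.
- ctrl.finish_job(): hands the job in, once; it reports no verdict.
The state is a dict: "t": time; "q": joint angles; "dq": joint speeds; "effort": joint torques, N m; "tool_pos": TCP position; "tool_rot": TCP orientation; "contact_force": force on the tool from outside, world axes, zero at the start; "wrist_torque": the same for the moment, N m; "opening": finger opening in m.
Only numpy, scipy, OpenCV 4.12 (cv2) and the standard library are available. Lean on these libraries where they do the work, as an engineer would, in place of code of your own. Each camera call takes 0.05 s, during which the arm holds its last target. There are 200 camera calls.

## Working session

There is one attempt and no reset: what is moved stays moved. The work goes in short steps, Python scripts to look and compute and a tool call to move; the robot and the scene stay as the last step left them, time stands still between calls to the robot, and variables do not carry over. Pictures are saved under pics/ and viewed, about 12 in all and at most 16, crops included, and the job is handed in when it is done.

Besides the shell and the picture viewer there is one more tool, called after "Emit:" as name([rows], argument=value, ...), one row to a line, values as JSON. jog_arm: Moves the arm, as the interface text tells. Its arguments: {"type":"object","properties":{"deltas":{"type":"array"},"grip_force":{"type":"number"}},"required":["deltas"]}

```bash
mkdir -p pics && ls && cat > h.py <<'E'
import numpy as np, cv2
from station import ctrl, vision
def cal(n):
    c=vision.calibration(n);R=cv2.Rodrigues(np.array(c['rvec'],float))[0];return c,R,np.array(c['tvec'],float)
def pt(n,u,v,d):
    c,R,t=cal(n);p=np.array([(u-c['cx'])/c['fx']*d,(v-c['cy'])/c['fy']*d,d]);return R.T@(p-t)
def atz(n,u,v,z):
    c,R,t=cal(n);r=R.T@np.array([(u-c['cx'])/c['fx'],(v-c['cy'])/c['fy'],1]);o=-R.T@t
    return o+r*(z-o[2])/r[2]
def cloud(n,D):
    c,R,t=cal(n);v,u=np.mgrid[0:384,0:512]
    P=np.stack([(u-c['cx'])/c['fx']*D,(v-c['cy'])/c['fy']*D,D],-1)
    return (P-t)@R
def proj(n,p):
    c,R,t=cal(n);q=R@np.array(p)+t;return c['fx']*q[0]/q[2]+c['cx'],c['fy']*q[1]/q[2]+c['cy']
def save(n,f,crop=None,s=1.5):
    I,D=vision.get_image(n);J=I[...,::-1]
    if crop:u0,v0,u1,v1=crop;J=J[v0:v1,u0:u1]
    cv2.imwrite('pics/'+f,cv2.resize(J,None,fx=s,fy=s,interpolation=cv2.INTER_CUBIC));return I,D
E
python3 - <<'E'
from h import *
for n in('top','side'):
    I,D=save(n,n+'0.png');np.savez(n+'0.npz',I=I,D=D)
    c,R,t=cal(n);print(n,c['fx'],-R.T@t,R[2])
print(ctrl.get_obs(),ctrl.tcp_to_tips)
E
```

```text
pics
top 443.7456731724216 [ 0.26759663 -0.00724093  1.52710432] [ 0.1819164   0.00757544 -0.98328482]
side 348.97430165667106 [ 0.34591147 -0.96496045  1.07395014] [ 0.14034156  0.714282   -0.68564238]
{'t': 0.1, 'q': array([ 1.12496451e+00,  5.33011636e-02,  1.61415759e+00, -2.23815769e-05,
        1.47601369e+00, -1.19037985e-01]), 'dq': array([-4.81529672e-04, -3.96478071e-04, -2.75507309e-03,  1.17535090e-05,
        1.57217115e-03,  1.43470271e-03]), 'effort': array([-1.44242513e-04, -3.94900274e+01, -3.71365535e+01, -7.36890433e-05,
        3.95922514e-03, -1.64724707e-05]), 'tool_pos': array([0.20042869, 0.59143428, 0.25217899]), 'tool_rot': array([-5.10960153e-01, -3.09925137e+00,  2.84506923e-03]), 'contact_force': array([-0.94709474, -1.0680354 , -0.93246968]), 'wrist_torque': array([ 0.00354621, -0.02783606, -0.0154007 ]), 'opening': 0.0857950886958626} 0.022
```

View pics/top0.png

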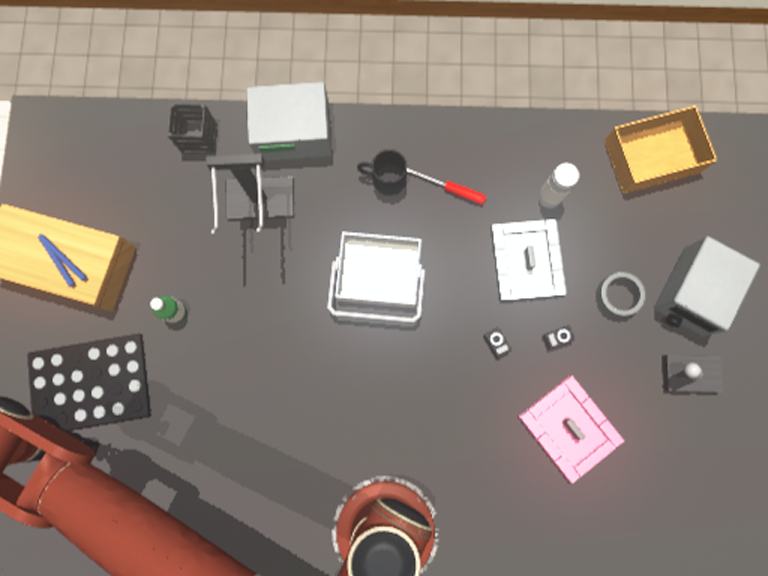

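View pics/side0.png

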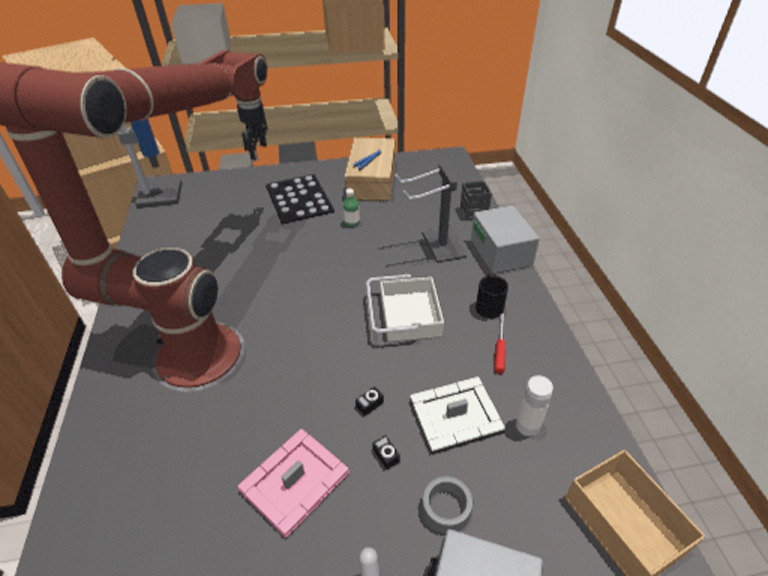

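The top view shows two modules at about (497,343) and (559,338), the tub at (378,275), the white lid at (530,260) and the hanger prongs at (213–262,160–232). The side view agrees and shows no other modules.

```bash
python3 - <<'E'
from h import *
Z=np.load('top0.npz');I,D=Z['I'],Z['D'];W=cloud('top',D)
def rect(name,box,zl,zh,f=None):
    u0,v0,u1,v1=[int(b/1.5) for b in box]
    m=np.zeros(D.shape,bool);m[v0:v1,u0:u1]=1
    m&=(W[...,2]>zl)&(W[...,2]<zh)&(D>0)
    if f is not None:m&=f
    P=W[m];r=cv2.minAreaRect((P[:,:2]*1000).astype(np.float32));print(name,m.sum(),np.round(r[0],1),np.round(r[1],1),round(r[2],1),P[:,2].max().round(4),P.mean(0).round(4));return P
print('bench z',np.median(W[240:250,200:300,2]))
rect('modA',(470,315,525,370),.015,.05);rect('modB',(530,315,590,365),.015,.05)
rect('lid',(480,210,580,310),.008,.04);rect('grip',(510,230,550,290),.045,.07)
P=rect('tub+bail',(310,220,440,335),.045,.075)
rect('tub',(335,225,424,310),.045,.075)
rect('bail',(310,312,440,335),.045,.075)
rect('prongL',(200,170,225,240),.2,.3);rect('prongR',(254,170,268,235),.2,.3);rect('cross',(200,150,270,166),.2,.3)
for n,b in(('prongL',(200,160,225,240)),('prongR',(254,160,268,235))):
    u0,v0,u1,v1=[int(x/1.5) for x in b];Q=W[v0:v1,u0:u1].reshape(-1,3);Q=Q[Q[:,2]>.2]
    for a in np.arange(Q[:,0].min(),Q[:,0].max(),.015):
        q=Q[(Q[:,0]>=a)&(Q[:,0]<a+.015)]
        if len(q):print(n,len(q),q.mean(0).round(4),q[:,2].max().round(4))
# tall obstacles
for n,b in(('mug',(365,145,410,200)),('flux',(540,155,585,215)),('green',(145,290,190,330)),('tape',(595,265,650,320)),('pink',(520,375,625,485))):rect(n,b,.01,.3)
E
```

```text
bench z 0.0009861238682876495
modA 206 [ 416.2 -237.8] [59.7 36.8] 29.9 0.0417 [ 0.4154 -0.2365  0.0323]
modB 200 [ 431.6 -377. ] [35.5 63. ] 21.8 0.0443 [ 0.4306 -0.3747  0.0326]
lid 2152 [ 617.5 -319.9] [233.  220.1] 1.4 0.0389 [ 0.6091 -0.3097  0.0203]
grip 70 [ 609.8 -310. ] [50.5 15.2] 5.8 0.064 [ 0.609  -0.309   0.0571]
tub+bail 709 [554.2  36.8] [210.  193.5] 85.9 0.073 [0.5341 0.0401 0.0596]
tub 417 [572.8  31.5] [203.9 156.5] 85.0 0.073 [0.5678 0.0251 0.0572]
bail 185 [461.7  37.4] [ 24.2 199.5] 1.4 0.0712 [0.4632 0.0321 0.0632]
prongL 124 [662.2 363.3] [ 24.7 141.7] 89.0 0.2632 [0.6674 0.361  0.2488]
prongR 117 [663.4 271.7] [128.6   9. ] 4.3 0.2677 [0.6677 0.2716 0.2477]
cross 240 [741.7 322.2] [ 19.5 110.7] 4.0 0.2811 [0.7417 0.3184 0.2732]
prongL 3 [ 0.2676 -0.0072  1.5271] 1.5271
prongL 8 [0.5943 0.356  0.2617] 0.2632
prongL 9 [0.6062 0.3557 0.2479] 0.2594
prongL 9 [0.6206 0.3575 0.2416] 0.2453
prongL 9 [0.6349 0.3587 0.2397] 0.245
prongL 14 [0.65   0.3611 0.2406] 0.2438
prongL 16 [0.6642 0.3612 0.2458] 0.2512
prongL 14 [0.6795 0.3619 0.2486] 0.2569
prongL 14 [0.6957 0.
[... 241 characters left out ...]
 0.2388] 0.2441
prongR 16 [0.6524 0.2708 0.2408] 0.2481
prongR 14 [0.667  0.2712 0.2438] 0.2475
prongR 12 [0.6807 0.2723 0.2462] 0.2519
prongR 14 [0.697  0.274  0.2508] 0.256
prongR 16 [0.7114 0.2752 0.2549] 0.2603
prongR 14 [0.7263 0.2753 0.258 ] 0.2629
prongR 41 [0.739  0.2751 0.2648] 0.2761
prongR 1 [0.753  0.2692 0.2502] 0.2502
mug 486 [825.6  36.2] [142.   87.1] 44.9 0.1025 [0.8029 0.02   0.0589]
flux 487 [ 771.7 -384.6] [56.9 94.9] 21.5 0.1703 [ 0.7578 -0.3593  0.1193]
green 315 [467. 523.] [95.5 64.5] 76.9 0.1384 [0.4645 0.4918 0.0822]
tape 466 [ 531.6 -516.8] [98.9 99.2] 54.3 0.0526 [ 0.5303 -0.516   0.0379]
pink 2432 [ 225.1 -402.5] [226.1 211.5] 60.1 0.064 [ 0.2293 -0.4008  0.0226]
```

```bash
python3 - <<'E'
from h import *
Z=np.load('top0.npz');I,D=Z['I'],Z['D']
a=I[145:225,210:290,::-1];b=I[140:205,322:384,::-1]
cv2.imwrite('pics/crop1.png',np.hstack([cv2.resize(a,(480,480),interpolation=2),]))
hsv=cv2.cvtColor(I,cv2.COLOR_RGB2HSV);m=(hsv[...,2]>150)&(hsv[...,1]<60)
q=np.zeros(m.shape,np.uint8);q[140:205,322:384]=m[140:205,322:384]
n,l,s,_=cv2.connectedComponentsWithStats(q);k=1+s[1:,4].argmax();vv,uu=np.nonzero(l==k)
P=np.array([atz('top',u,v,.027)[:2] for u,v in zip(uu,vv)])*1000
r=cv2.minAreaRect(P.astype(np.float32));print('lid',r)
for name,(u0,v0,u1,v1) in dict(A=(313,210,350,247),B=(353,210,393,243)).items():
    q=np.zeros(m.shape,np.uint8);q[v0:v1,u0:u1]=(hsv[...,2]<40)[v0:v1,u0:u1];print(name,q.sum())
    w=np.zeros(m.shape,bool);w[v0:v1,u0:u1]=(I.min(-1)>140)[v0:v1,u0:u1];vv,uu=np.nonzero(w)
    print(atz('top',uu.mean(),vv.mean(),.034),len(uu))
E
```

```text
lid ((612.7161865234375, -311.305908203125), (182.4549560546875, 153.09878540039062), 6.761299133300781)
A 0
[ 0.41654625 -0.23990622  0.034     ] 92
B 0
[ 0.43281467 -0.37626366  0.034     ] 91
```

View pics/crop1.png

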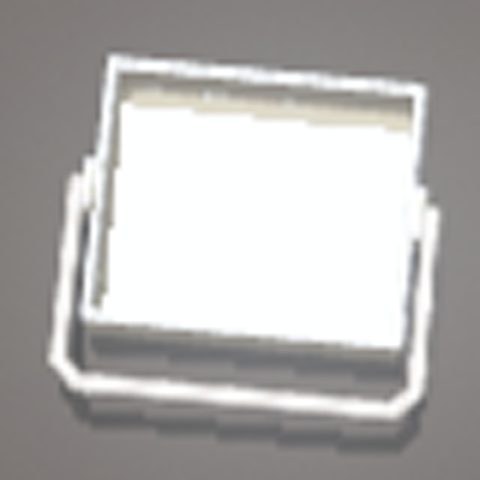

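```bash
python3 - <<'E'
from h import *
f=lambda c,r,z:atz('top',210+c/6-.5,145+r/6-.5,z)
C=[f(*p,.056) for p in((106,54),(428,86),(83,318),(402,352))];C=np.array(C)
print(C.round(4),C.mean(0));d=C[0]-C[1];e=C[2]-C[3];g=C[0]-C[2];h=C[1]-C[3]
for x in(d,e):print('y',np.hypot(*x[:2]),np.degrees(np.arctan2(-x[0],x[1])))
for x in(g,h):print('x',np.hypot(*x[:2]),np.degrees(np.arctan2(x[1],x[0])))
print('bar',f(72,384,.062),f(398,408,.062),f(237,395,.062))
Z=np.load('top0.npz');I=Z['I']
# lid corners, and grip, modules in one crop sheet
a=cv2.resize(I[140:205,322:384,::-1],None,fx=6,fy=6,interpolation=2)
b=cv2.resize(I[210:250,313:393,::-1],None,fx=5,fy=5,interpolation=2)
S=np.zeros((600,410,3),np.uint8);S[:390,:372]=a;S[395:595,:400]=b;cv2.imwrite('pics/crop2.png',S)
E
```

```text
[[ 0.6604  0.1221  0.056 ]
 [ 0.6464 -0.0619  0.056 ]
 [ 0.5075  0.1287  0.056 ]
 [ 0.493  -0.0502  0.056 ]] [0.57682448 0.03466087 0.056     ]
y 0.18449743830519036 -4.34960080034965
y 0.17956579139207685 -4.638788470555926
x 0.15300887638293587 -2.5023154884454146
x 0.1538356716878348 -4.350195711405444
bar [0.46927145 0.13272259 0.062     ] [ 0.46065249 -0.04848916  0.062     ] [0.46554598 0.04093511 0.062     ]
```

View pics/crop2.png

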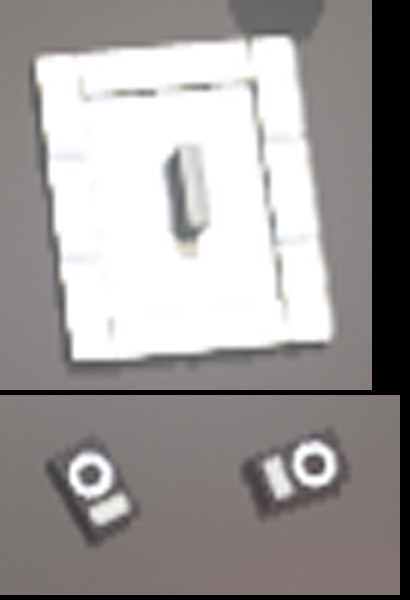

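```bash
cat >> h.py <<'E'
from scipy.spatial.transform import Rotation as Ro
def seq(*W):
    """waypoints (x,y,z,phi_deg): prints total shift in tool cm (before the turn), then turn rotvec"""
    o=ctrl.get_obs();p=np.array(o['tool_pos']);R=Ro.from_rotvec(o['tool_rot']);print('t',round(o['t'],1),'at',p.round(4),'phi',np.degrees(np.arctan2(*R.as_matrix()[[1,0],1])).round(1),'open',round(o['opening'],4),'F',o['contact_force'].round(1))
    for x,y,z,phi in W:
        q=np.array([x,y,z]);a=np.radians(phi);T=np.array([[-np.sin(a),np.cos(a),0],[np.cos(a),np.sin(a),0],[0,0,-1]]).T
        print((x,y,z,phi),'shift',(R.inv().apply(q-p)*100).round(2),'turn',(R.inv()*Ro.from_matrix(T)).as_rotvec().round(3))
        p=q;R=Ro.from_matrix(T)
E
python3 - <<'E'
from h import *
C=np.array([atz('top',322+c/6-.5,140+r/6-.5,.027) for c,r in((36,56),(292,38),(70,362),(332,342))])
print(C.round(4),C.mean(0))
for a,b in((0,2),(1,3),(1,0),(3,2)):
    d=C[a]-C[b];print(np.hypot(*d[:2]),np.degrees(np.arctan2(d[1],d[0])))
print('gript',atz('top',322+196/6-.5,140+186/6-.5,.058))
for c,r in((70,488),(78,440),(132,510),(95,542),(242,462),(328,432),(350,482),(262,517)):print(atz('top',313+c/5-.5,210+(r-395)/5-.5,.030).round(4))
seq((.45,.2,.25,71.3),(.416,-.239,.13,71.3),(.416,-.239,.13,120))
E
```

```text
[[ 0.6941 -0.2253  0.027 ]
 [ 0.7089 -0.3745  0.027 ]
 [ 0.5141 -0.2446  0.027 ]
 [ 0.5296 -0.3941  0.027 ]] [ 0.61167852 -0.3096466   0.027     ]
0.18105251390461363 6.111932170293996
0.18032998928561972 6.2313509638135995
0.14989705886584243 -84.35046938000525
0.1502688185868595 -84.07368102502276
gript [ 0.61164177 -0.3111658   0.058     ]
[ 0.4164 -0.2214  0.03  ]
[ 0.4491 -0.2268  0.03  ]
[ 0.4027 -0.2631  0.03  ]
[ 0.3805 -0.2382  0.03  ]
[ 0.4371 -0.3376  0.03  ]
[ 0.459  -0.3962  0.03  ]
[ 0.4255 -0.4103  0.03  ]
[ 0.4003 -0.3505  0.03  ]
t 0.1 at [0.2004 0.5914 0.2522] phi 71.3 open 0.0858 F [-0.9 -1.1 -0.9]
(0.45, 0.2, 0.25, 71.3) shift [-36.2  -29.06   0.26] turn [-0.002 -0.    -0.   ]
(0.416, -0.239, 0.13, 71.3) shift [-10.85 -42.67  12.  ] turn [0. 0. 0.]
(0.416, -0.239, 0.13, 120) shift [0. 0. 0.] turn [ 0.    0.   -0.85]
```

Emit:
jog_arm([
  [0, 0, 0, -3.02, -2.42, 0, 1],
  [0, 0, 0, -3.02, -2.42, 0, 1],
  [0, 0, 0, -3.02, -2.42, 0, 1],
  [0, 0, 0, -3.02, -2.42, 0, 1],
  [0, 0, 0, -3.02, -2.42, 0, 1],
  [0, 0, 0, -3.02, -2.42, 0, 1],
  [0, 0, 0, -3.02, -2.42, 0, 1],
  [0, 0, 0, -3.02, -2.42, 0, 1],
  [0, 0, 0, -3.02, -2.42, 0, 1],
  [0, 0, 0, -3.02, -2.42, 0, 1],
  [0, 0, 0, -3.02, -2.42, 0, 1],
  [0, 0, 0, -3.02, -2.42, 0, 1],
])

```text
t: 1.1
tool_pos: [0.451, 0.1987, 0.253]
tool_rot: [-0.511, -3.1, 0.0]
contact_force: [0.7, 0.8, -0.8]
opening: 0.0856
```

Emit:
jog_arm([
  [0, 0, 0, -0.9, -3.56, 1.0, 1],
  [0, 0, 0, -0.9, -3.56, 1.0, 1],
  [0, 0, 0, -0.9, -3.56, 1.0, 1],
  [0, 0, 0, -0.9, -3.56, 1.0, 1],
  [0, 0, 0, -0.9, -3.56, 1.0, 1],
  [0, 0, 0, -0.9, -3.56, 1.0, 1],
  [0, 0, 0, -0.9, -3.56, 1.0, 1],
  [0, 0, 0, -0.9, -3.56, 1.0, 1],
  [0, 0, 0, -0.9, -3.56, 1.0, 1],
  [0, 0, 0, -0.9, -3.56, 1.0, 1],
  [0, 0, 0, -0.9, -3.56, 1.0, 1],
  [0, 0, 0, -0.9, -3.56, 1.0, 1],
])

```text
t: 2.1
tool_pos: [0.415, -0.2404, 0.1325]
tool_rot: [-0.512, -3.1, -0.0]
contact_force: [0.7, 0.4, 0.6]
opening: 0.0855
```

Emit:
jog_arm([
  [0, 0, -0.106, 0, 0, 0, 1],
  [0, 0, -0.106, 0, 0, 0, 1],
  [0, 0, -0.106, 0, 0, 0, 1],
  [0, 0, -0.106, 0, 0, 0, 1],
  [0, 0, -0.106, 0, 0, 0, 1],
  [0, 0, -0.106, 0, 0, 0, 1],
  [0, 0, -0.106, 0, 0, 0, 1],
  [0, 0, -0.106, 0, 0, 0, 1],
  [0, 0, 0, 0, 0, 0, 1],
  [0, 0, 0, 0, 0, 0, 1],
])

```text
t: 2.93
tool_pos: [0.4155, -0.2385, 0.1329]
tool_rot: [0.805, -3.036, -0.001]
contact_force: [-0.8, 0.1, -0.2]
opening: 0.0855
```

```bash
python3 - <<'E'
from h import *
I,D=save('side','s1.png',(200,190,400,340),4);save('top','t1.png')
seq((.416,-.239,.13,120),(.416,-.239,.030,120))
E
```

```text
t 3.0 at [ 0.4156 -0.2386  0.1331] phi 119.7 open 0.0854 F [-1.3  0.4  0.8]
(0.416, -0.239, 0.13, 120) shift [-0.01 -0.05  0.31] turn [ 0.    -0.    -0.004]
(0.416, -0.239, 0.03, 120) shift [ 0.  0. 10.] turn [0. 0. 0.]
```

View pics/s1.png

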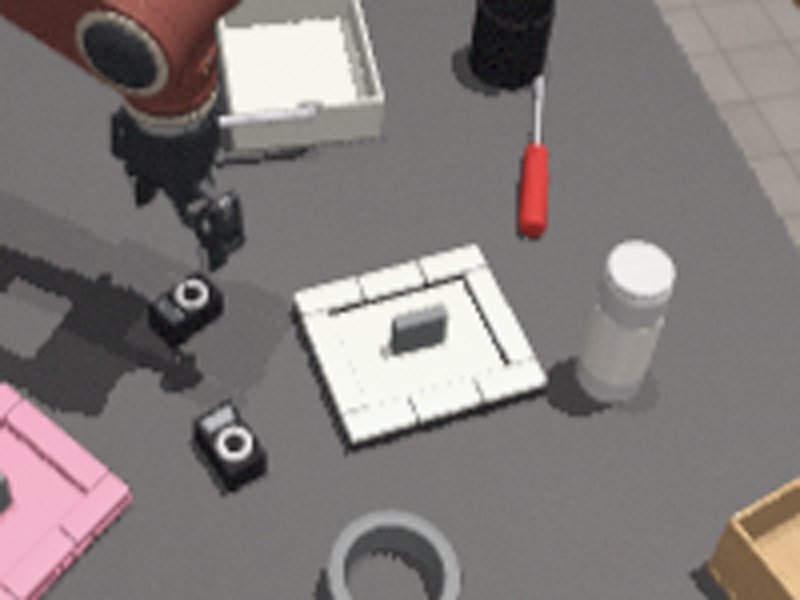

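The side crop shows module A below the open jaws, still at about (187,305), module B unmoved at (230,445), and the lid unchanged. I'll go down and grasp.

Emit:
jog_arm([
  [0, 0, 0, 0, 0, 2.0, 1],
  [0, 0, 0, 0, 0, 2.0, 1],
  [0, 0, 0, 0, 0, 1.5, 1],
  [0, 0, 0, 0, 0, 1.2, 1],
  [0, 0, 0, 0, 0, 1.0, 1],
  [0, 0, 0, 0, 0, 1.0, 1],
  [0, 0, 0, 0, 0, 0.8, 1],
  [0, 0, 0, 0, 0, 0.8, 1],
  [0, 0, 0, 0, 0, 0, 1],
  [0, 0, 0, 0, 0, 0, 1],
])

```text
t: 3.87
tool_pos: [0.4157, -0.2386, 0.03]
tool_rot: [0.809, -3.035, -0.001]
contact_force: [-0.0, 0.9, 0.1]
opening: 0.0852
```

Emit:
jog_arm([
  [0, 0, 0, 0, 0, 0, 0],
  [0, 0, 0, 0, 0, 0, 0],
  [0, 0, 0, 0, 0, 0, 0],
  [0, 0, 0, 0, 0, 0, 0],
  [0, 0, 0, 0, 0, 0, 0],
  [0, 0, 0, 0, 0, 0, 0],
  [0, 0, 0, 0, 0, 0, 0],
  [0, 0, 0, 0, 0, 0, 0],
  [0, 0, 0, 0, 0, 0, 0],
  [0, 0, 0, 0, 0, 0, 0],
], grip_force=30)

```text
t: 4.7
tool_pos: [0.4163, -0.2392, 0.031]
tool_rot: [-0.809, 3.035, -0.002]
contact_force: [0.4, -0.7, 5.5]
opening: 0.0351
```

Emit:
jog_arm([
  [0, 0, 0, 0, 0, -1, 0],
  [0, 0, 0, 0, 0, -2, 0],
  [0, 0, 0, 0, 0, -3, 0],
  [0, 0, 0, 0, 0, -3, 0],
  [0, 0, 0, 0, 0, -2, 0],
  [0, 0, 0, 0, 0, -2, 0],
  [0, 0, 0, 0, 0, 0, 0],
])

```text
t: 5.28
tool_pos: [0.4175, -0.24, 0.165]
tool_rot: [-0.808, 3.031, -0.01]
contact_force: [0.5, -0.2, 0.9]
opening: 0.0357
```

```bash
python3 - <<'E'
from h import *
a=np.radians(-4.2);c=np.array([.5768,.0347])
def tub(x,y):return c+np.array([np.cos(a)*x-np.sin(a)*y,np.sin(a)*x+np.cos(a)*y])
g=tub(0,.036);print(g,tub(0,-.036))
seq((*g,.155,120),(*g,.155,85.8),(*g,.036,85.8))
E
```

```text
[0.57943658 0.07060332] [ 0.57416342 -0.00120332]
t 5.3 at [ 0.4175 -0.24    0.165 ] phi 119.9 open 0.0357 F [ 0.5 -0.2  0.9]
(np.float64(0.5794365750965947), np.float64(0.07060332118008049), 0.155, 120) shift [-29.51  18.88   0.95] turn [-0.007  0.003 -0.002]
(np.float64(0.5794365750965947), np.float64(0.07060332118008049), 0.155, 85.8) shift [0. 0. 0.] turn [0.    0.    0.597]
(np.float64(0.5794365750965947), np.float64(0.07060332118008049), 0.036, 85.8) shift [ 0.   0.  11.9] turn [0. 0. 0.]
```

Emit:
jog_arm([
  [0, 0, 0, -2.95, 1.89, 0.1, 0],
  [0, 0, 0, -2.95, 1.89, 0.1, 0],
  [0, 0, 0, -2.95, 1.89, 0.1, 0],
  [0, 0, 0, -2.95, 1.89, 0.1, 0],
  [0, 0, 0, -2.95, 1.89, 0.1, 0],
  [0, 0, 0, -2.95, 1.89, 0.1, 0],
  [0, 0, 0, -2.95, 1.89, 0.1, 0],
  [0, 0, 0, -2.95, 1.89, 0.1, 0],
  [0, 0, 0, -2.95, 1.89, 0.1, 0],
  [0, 0, 0, -2.95, 1.89, 0.1, 0],
])

```text
t: 6.12
tool_pos: [0.5768, 0.0739, 0.1482]
tool_rot: [0.809, -3.032, -0.001]
contact_force: [1.5, -1.0, -0.5]
opening: 0.0355
```

Emit:
jog_arm([
  [0, 0, 0.1, 0, 0, 0, 0],
  [0, 0, 0.1, 0, 0, 0, 0],
  [0, 0, 0.1, 0, 0, 0, 0],
  [0, 0, 0.1, 0, 0, 0, 0],
  [0, 0, 0.1, 0, 0, 0, 0],
  [0, 0, 0.1, 0, 0, 0, 0],
  [0, 0, 0, 0, 0, 0, 0],
  [0, 0, 0, 0, 0, 0, 0],
])

```text
t: 6.78
tool_pos: [0.5765, 0.0721, 0.1487]
tool_rot: [-0.12, -3.137, 0.0]
contact_force: [-0.8, -0.6, -0.6]
opening: 0.0358
```

```bash
python3 - <<'E'
from h import *
I,D=save('top','t2.png',(190,120,310,220),6)
seq((.5794,.0706,.155,85.8),(.5794,.0706,.036,85.8))
E
```

```text
t 6.8 at [0.5767 0.0721 0.1491] phi 85.6 open 0.0354 F [ 0.2  0.2 -1.7]
(0.5794, 0.0706, 0.155, 85.8) shift [-0.28 -0.12 -0.59] turn [-0.    -0.002 -0.003]
(0.5794, 0.0706, 0.036, 85.8) shift [ 0.   0.  11.9] turn [0. 0. 0.]
```

View pics/t2.png

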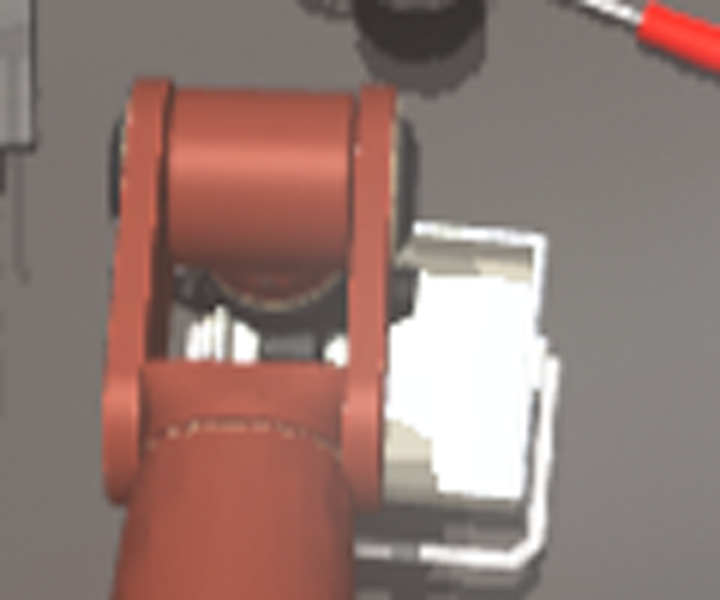

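The arm covers most of the tub in this view; the visible right wall and bail, about (540,240)–(545,530), are unmoved. Next I'll lower the module slowly.

Emit:
jog_arm([
  [0, 0, 0, -0.28, -0.12, 1.0, 0],
  [0, 0, 0, 0, 0, 2.0, 0],
  [0, 0, 0, 0, 0, 2.0, 0],
  [0, 0, 0, 0, 0, 2.0, 0],
  [0, 0, 0, 0, 0, 1.5, 0],
  [0, 0, 0, 0, 0, 1.0, 0],
  [0, 0, 0, 0, 0, 0.7, 0],
  [0, 0, 0, 0, 0, 0.4, 0],
  [0, 0, 0, 0, 0, 0.2, 0],
  [0, 0, 0, 0, 0, 0, 0],
  [0, 0, 0, 0, 0, 0, 0],
])

```text
t: 7.75
tool_pos: [0.5809, 0.0707, 0.0432]
tool_rot: [0.123, 3.138, 0.0]
contact_force: [1.0, -0.4, 0.2]
opening: 0.0355
```

Emit:
jog_arm([
  [0, 0, 0, 0, 0, 0.1, 0],
  [0, 0, 0, 0, 0, 0.1, 0],
  [0, 0, 0, 0, 0, 0.1, 0],
  [0, 0, 0, 0, 0, 0.05, 0],
  [0, 0, 0, 0, 0, 0, 0],
  [0, 0, 0, 0, 0, 0, 0],
])

```text
t: 8.25
tool_pos: [0.5802, 0.0707, 0.0388]
tool_rot: [-0.124, -3.139, 0.0]
contact_force: [-0.2, 0.5, -1.0]
opening: 0.0357
```

Emit:
jog_arm([
  [0, 0, 0, 0, 0, 0.1, 0],
  [0, 0, 0, 0, 0, 0.1, 0],
  [0, 0, 0, 0, 0, 0.1, 0],
  [0, 0, 0, 0, 0, 0.1, 0],
  [0, 0, 0, 0, 0, 0, 0],
  [0, 0, 0, 0, 0, 0, 0],
])

```text
t: 8.75
tool_pos: [0.5802, 0.0706, 0.0351]
tool_rot: [-0.124, -3.139, 0.0]
contact_force: [-2.7, 0.4, 1.9]
opening: 0.0354
```

```bash
python3 - <<'E'
from h import *
seq((.5794,.0706,.036,85.8))
E
```

```text
t 8.8 at [0.5802 0.0706 0.0351] phi 85.5 open 0.0354 F [-2.7  0.4  1.9]
(0.5794, 0.0706, 0.036, 85.8) shift [ 0.08 -0.01 -0.09] turn [-0.    -0.    -0.006]
```

Emit:
jog_arm([
  [0, 0, 0, 0, 0, 0, 0.5],
  [0, 0, 0, 0, 0, 0, 0.55],
  [0, 0, 0, 0, 0, 0, 0.55],
  [0, 0, 0, 0, 0, 0, 0.55],
  [0, 0, 0, 0, 0, -0.3, 0.55],
  [0, 0, 0, 0, 0, -1, 0.55],
  [0, 0, 0, 0, 0, -2, 0.55],
  [0, 0, 0, 0, 0, -3, 0.55],
  [0, 0, 0, 0, 0, -3, 0.55],
  [0, 0, 0, 0, 0, -3, 0.55],
  [0, 0, 0, 0, 0, 0, 1],
  [0, 0, 0, 0, 0, 0, 1],
])

```text
t: 9.75
tool_pos: [0.5821, 0.0707, 0.1618]
tool_rot: [0.123, 3.132, 0.0]
contact_force: [-0.6, -0.2, 0.0]
opening: 0.0697
```

```bash
python3 - <<'E'
from h import *
seq((.431,-.375,.13,85.8),(.431,-.375,.13,21))
E
```

```text
t 9.8 at [0.5821 0.0707 0.1618] phi 85.5 open 0.0697 F [-0.6 -0.2  0. ]
(0.431, -0.375, 0.13, 85.8) shift [ 11.58 -45.62   3.08] turn [ 0.     0.007 -0.005]
(0.431, -0.375, 0.13, 21) shift [0. 0. 0.] turn [0.    0.    1.131]
```

Emit:
jog_arm([
  [0, 0, 0, 0.965, -3.8, 0.25, 1],
  [0, 0, 0, 0.965, -3.8, 0.25, 1],
  [0, 0, 0, 0.965, -3.8, 0.25, 1],
  [0, 0, 0, 0.965, -3.8, 0.25, 1],
  [0, 0, 0, 0.965, -3.8, 0.25, 1],
  [0, 0, 0, 0.965, -3.8, 0.25, 1],
  [0, 0, 0, 0.965, -3.8, 0.25, 1],
  [0, 0, 0, 0.965, -3.8, 0.25, 1],
  [0, 0, 0, 0.965, -3.8, 0.25, 1],
  [0, 0, 0, 0.965, -3.8, 0.25, 1],
  [0, 0, 0, 0.965, -3.8, 0.25, 1],
  [0, 0, 0, 0.965, -3.8, 0.25, 1],
])

```text
t: 10.75
tool_pos: [0.4272, -0.3757, 0.1263]
tool_rot: [-0.124, -3.138, -0.003]
contact_force: [1.7, -0.4, -0.0]
opening: 0.0855
```

Emit:
jog_arm([
  [0, 0, 0.103, 0, 0, 0, 1],
  [0, 0, 0.103, 0, 0, 0, 1],
  [0, 0, 0.103, 0, 0, 0, 1],
  [0, 0, 0.103, 0, 0, 0, 1],
  [0, 0, 0.103, 0, 0, 0, 1],
  [0, 0, 0.103, 0, 0, 0, 1],
  [0, 0, 0.103, 0, 0, 0, 1],
  [0, 0, 0.103, 0, 0, 0, 1],
  [0, 0, 0.103, 0, 0, 0, 1],
  [0, 0, 0.103, 0, 0, 0, 1],
  [0, 0, 0.103, 0, 0, 0, 1],
  [0, 0, 0, 0, 0, 0, 1],
])

```text
t: 11.75
tool_pos: [0.4281, -0.374, 0.1262]
tool_rot: [-1.79, -2.579, -0.001]
contact_force: [0.7, 0.3, -0.8]
opening: 0.0853
```

```bash
python3 - <<'E'
from h import *
I,D=vision.get_image('side');T,E=vision.get_image('top')
a=cv2.resize(I[220:330,200:330,::-1],None,fx=3,fy=3,interpolation=2)
b=cv2.resize(T[140:225,205:300,::-1],None,fx=4,fy=4,interpolation=2)
S=np.zeros((345,780,3),np.uint8);S[:330,:390]=a;S[:340,395:775]=b;cv2.imwrite('pics/m3.png',S)
seq((.431,-.375,.13,21),(.431,-.375,.033,21))
E
```

```text
t 11.8 at [ 0.4283 -0.3742  0.1266] phi 20.7 open 0.0855 F [0.1 0.1 0. ]
(0.431, -0.375, 0.13, 21) shift [-0.17  0.23 -0.34] turn [-0.001 -0.002 -0.005]
(0.431, -0.375, 0.033, 21) shift [0.  0.  9.7] turn [0. 0. 0.]
```

View pics/m3.png

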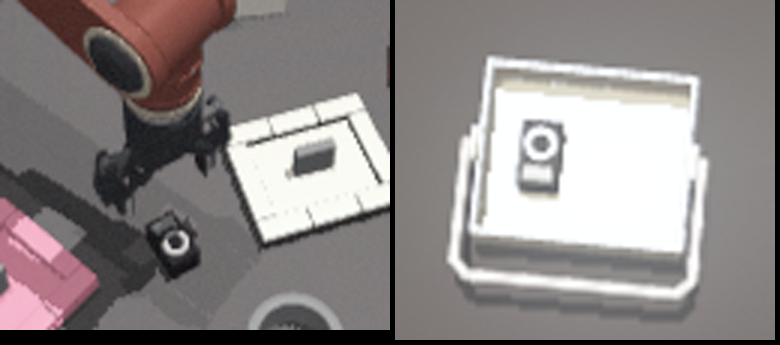

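Module A lies flat in the tub at (540,155). Module B is unmoved, with its lens at (175,242) and the jaws above it. Grasping B next.

Emit:
jog_arm([
  [0, 0, 0, -0.17, 0.23, 1.5, 1],
  [0, 0, 0, 0, 0, 2.0, 1],
  [0, 0, 0, 0, 0, 1.5, 1],
  [0, 0, 0, 0, 0, 1.2, 1],
  [0, 0, 0, 0, 0, 1.0, 1],
  [0, 0, 0, 0, 0, 1.0, 1],
  [0, 0, 0, 0, 0, 0.8, 1],
  [0, 0, 0, 0, 0, 0.4, 1],
  [0, 0, 0, 0, 0, 0, 1],
  [0, 0, 0, 0, 0, 0, 1],
])

```text
t: 12.68
tool_pos: [0.4318, -0.3758, 0.034]
tool_rot: [1.789, 2.582, -0.0]
contact_force: [-0.3, -0.1, 0.4]
opening: 0.0853
```

Emit:
jog_arm([
  [0, 0, 0, 0, 0, 0, 0],
  [0, 0, 0, 0, 0, 0, 0],
  [0, 0, 0, 0, 0, 0, 0],
  [0, 0, 0, 0, 0, 0, 0],
  [0, 0, 0, 0, 0, 0, 0],
  [0, 0, 0, 0, 0, 0, 0],
  [0, 0, 0, 0, 0, 0, 0],
  [0, 0, 0, 0, 0, 0, 0],
  [0, 0, 0, 0, 0, 0, 0],
  [0, 0, 0, 0, 0, 0, 0],
])

```text
t: 13.52
tool_pos: [0.4319, -0.3759, 0.0344]
tool_rot: [1.789, 2.582, -0.0]
contact_force: [-0.8, 1.0, 4.4]
opening: 0.0355
```

Emit:
jog_arm([
  [0, 0, 0, 0, 0, -1, 0],
  [0, 0, 0, 0, 0, -2, 0],
  [0, 0, 0, 0, 0, -3, 0],
  [0, 0, 0, 0, 0, -3, 0],
  [0, 0, 0, 0, 0, -2, 0],
  [0, 0, 0, 0, 0, -2, 0],
  [0, 0, 0, 0, 0, 0, 0],
])

```text
t: 14.1
tool_pos: [0.4332, -0.3773, 0.1689]
tool_rot: [1.785, 2.576, -0.003]
contact_force: [-0.7, -0.4, 0.1]
opening: 0.0356
```

```bash
python3 - <<'E'
from h import *
seq((.5742,-.0012,.155,21),(.5742,-.0012,.155,85.8))
E
```

```text
t 14.1 at [ 0.4332 -0.3773  0.1689] phi 20.6 open 0.0356 F [-0.7 -0.4  0.1]
(0.5742, -0.0012, 0.155, 21) shift [30.27 26.41  1.24] turn [ 0.003  0.008 -0.007]
(0.5742, -0.0012, 0.155, 85.8) shift [0. 0. 0.] turn [ 0.     0.    -1.131]
```

Emit:
jog_arm([
  [0, 0, 0, 2.53, 2.2, 0.1, 0],
  [0, 0, 0, 2.53, 2.2, 0.1, 0],
  [0, 0, 0, 2.53, 2.2, 0.1, 0],
  [0, 0, 0, 2.53, 2.2, 0.1, 0],
  [0, 0, 0, 2.53, 2.2, 0.1, 0],
  [0, 0, 0, 2.53, 2.2, 0.1, 0],
  [0, 0, 0, 2.53, 2.2, 0.1, 0],
  [0, 0, 0, 2.53, 2.2, 0.1, 0],
  [0, 0, 0, 2.53, 2.2, 0.1, 0],
  [0, 0, 0, 2.53, 2.2, 0.1, 0],
  [0, 0, 0, 2.53, 2.2, 0.1, 0],
  [0, 0, 0, 2.53, 2.2, 0.1, 0],
])

```text
t: 15.1
tool_pos: [0.5713, 0.0032, 0.1497]
tool_rot: [-1.788, -2.58, 0.002]
contact_force: [0.2, -0.5, 0.6]
opening: 0.0351
```

Emit:
jog_arm([
  [0, 0, -0.103, 0, 0, 0, 0],
  [0, 0, -0.103, 0, 0, 0, 0],
  [0, 0, -0.103, 0, 0, 0, 0],
  [0, 0, -0.103, 0, 0, 0, 0],
  [0, 0, -0.103, 0, 0, 0, 0],
  [0, 0, -0.103, 0, 0, 0, 0],
  [0, 0, -0.103, 0, 0, 0, 0],
  [0, 0, -0.103, 0, 0, 0, 0],
  [0, 0, -0.103, 0, 0, 0, 0],
  [0, 0, -0.103, 0, 0, 0, 0],
  [0, 0, -0.103, 0, 0, 0, 0],
  [0, 0, 0, 0, 0, 0, 0],
])

```text
t: 16.1
tool_pos: [0.5709, 0.0016, 0.1498]
tool_rot: [-0.121, -3.136, -0.0]
contact_force: [0.6, -0.7, -1.1]
opening: 0.0352
```

```bash
python3 - <<'E'
from h import *
seq((.5742,-.0012,.15,85.8),(.5742,-.0012,.045,85.8))
E
```

```text
t 16.1 at [0.5709 0.0016 0.1498] phi 85.6 open 0.0352 F [ 0.6 -0.7 -1.1]
(0.5742, -0.0012, 0.15, 85.8) shift [-0.35 -0.25 -0.03] turn [ 0.    -0.003 -0.004]
(0.5742, -0.0012, 0.045, 85.8) shift [ 0.   0.  10.5] turn [0. 0. 0.]
```

Emit:
jog_arm([
  [0, 0, 0, -0.35, -0.25, 1.0, 0],
  [0, 0, 0, 0, 0, 2.0, 0],
  [0, 0, 0, 0, 0, 2.0, 0],
  [0, 0, 0, 0, 0, 2.0, 0],
  [0, 0, 0, 0, 0, 1.5, 0],
  [0, 0, 0, 0, 0, 1.0, 0],
  [0, 0, 0, 0, 0, 0.6, 0],
  [0, 0, 0, 0, 0, 0.4, 0],
  [0, 0, 0, 0, 0, 0.2, 0],
  [0, 0, 0, 0, 0, 0.1, 0],
  [0, 0, 0, 0, 0, 0, 0],
  [0, 0, 0, 0, 0, 0, 0],
])

```text
t: 17.1
tool_pos: [0.5761, -0.0015, 0.0447]
tool_rot: [0.124, 3.138, -0.0]
contact_force: [-0.2, -0.5, -0.3]
opening: 0.0351
```

Emit:
jog_arm([
  [0, 0, 0, 0, 0, 0.1, 0],
  [0, 0, 0, 0, 0, 0.1, 0],
  [0, 0, 0, 0, 0, 0, 0],
  [0, 0, 0, 0, 0, 0, 0],
])

```text
t: 17.43
tool_pos: [0.5754, -0.0014, 0.0418]
tool_rot: [0.124, 3.139, -0.0]
contact_force: [0.5, 0.2, -0.5]
opening: 0.0354
```

Emit:
jog_arm([
  [0, 0, 0, 0, 0, 0.1, 0],
  [0, 0, 0, 0, 0, 0.1, 0],
  [0, 0, 0, 0, 0, 0.1, 0],
  [0, 0, 0, 0, 0, 0.08, 0],
  [0, 0, 0, 0, 0, 0, 0],
  [0, 0, 0, 0, 0, 0, 0],
])

```text
t: 17.93
tool_pos: [0.5754, -0.0014, 0.0384]
tool_rot: [-0.124, -3.139, -0.0]
contact_force: [-2.8, 1.2, 4.9]
opening: 0.0356
```

Emit:
jog_arm([
  [0, 0, 0, 0, 0, 0, 0.5],
  [0, 0, 0, 0, 0, 0, 0.55],
  [0, 0, 0, 0, 0, 0, 0.55],
  [0, 0, 0, 0, 0, 0, 0.55],
  [0, 0, 0, 0, 0, -0.3, 0.55],
  [0, 0, 0, 0, 0, -1, 0.55],
  [0, 0, 0, 0, 0, -2, 0.55],
  [0, 0, 0, 0, 0, -3, 0.55],
  [0, 0, 0, 0, 0, -3, 0.55],
  [0, 0, 0, 0, 0, -2, 0.55],
  [0, 0, 0, 0, 0, 0, 0.55],
  [0, 0, 0, 0, 0, 0, 0.55],
])

```text
t: 18.93
tool_pos: [0.5767, -0.0015, 0.1537]
tool_rot: [0.123, 3.135, -0.001]
contact_force: [0.5, -0.4, -1.0]
opening: 0.047
```

```bash
python3 - <<'E'
from h import *
seq((.6117,-.3102,.12,85.8),(.6117,-.3102,.12,96.15))
E
```

```text
t 18.9 at [ 0.5767 -0.0015  0.1537] phi 85.5 open 0.047 F [ 0.5 -0.4 -1. ]
(0.6117, -0.3102, 0.12, 85.8) shift [ -5.91 -30.5    3.4 ] turn [-0.     0.005 -0.005]
(0.6117, -0.3102, 0.12, 96.15) shift [0. 0. 0.] turn [ 0.     0.    -0.181]
```

Emit:
jog_arm([
  [0, 0, 0, -0.59, -3.05, 0.34, 0.55],
  [0, 0, 0, -0.59, -3.05, 0.34, 0.55],
  [0, 0, 0, -0.59, -3.05, 0.34, 0.55],
  [0, 0, 0, -0.59, -3.05, 0.34, 0.55],
  [0, 0, 0, -0.59, -3.05, 0.34, 0.55],
  [0, 0, 0, -0.59, -3.05, 0.34, 0.55],
  [0, 0, 0, -0.59, -3.05, 0.34, 0.55],
  [0, 0, 0, -0.59, -3.05, 0.34, 0.55],
  [0, 0, 0, -0.59, -3.05, 0.34, 0.55],
  [0, 0, 0, -0.59, -3.05, 0.34, 0.55],
  [0, 0, -0.09, 0, 0, 0, 0.55],
  [0, 0, -0.09, 0, 0, 0, 0.55],
])

```text
t: 19.93
tool_pos: [0.6087, -0.3115, 0.1142]
tool_rot: [0.161, -3.134, -0.004]
contact_force: [0.3, 0.5, 0.0]
opening: 0.047
```

Emit:
jog_arm([
  [0, 0, 0, 0, 0, 0, 0.55],
  [0, 0, 0, 0, 0, 0, 0.55],
  [0, 0, 0, 0, 0, 0, 0.55],
])

```text
t: 20.18
tool_pos: [0.6097, -0.3094, 0.1159]
tool_rot: [0.157, -3.136, -0.002]
contact_force: [-0.0, 0.7, -0.4]
opening: 0.047
```

```bash
python3 - <<'E'
from h import *
I,D=vision.get_image('side');T,E=vision.get_image('top')
a=cv2.resize(I[220:310,260:360,::-1],None,fx=4,fy=4,interpolation=2)
b=cv2.resize(T[140:225,205:300,::-1],None,fx=4,fy=4,interpolation=2)
S=np.zeros((365,790,3),np.uint8);S[:360,:400]=a;S[:340,405:785]=b;cv2.imwrite('pics/m4.png',S)
seq((.6117,-.3102,.12,96.15),(.6117,-.3102,.048,96.15))
E
```

```text
t 20.3 at [ 0.6101 -0.3095  0.1166] phi 95.8 open 0.047 F [0.9 0.8 0.8]
(0.6117, -0.3102, 0.12, 96.15) shift [-0.16 -0.09 -0.34] turn [ 0.    -0.001 -0.007]
(0.6117, -0.3102, 0.048, 96.15) shift [0.  0.  7.2] turn [0. 0. 0.]
```

View pics/m4.png

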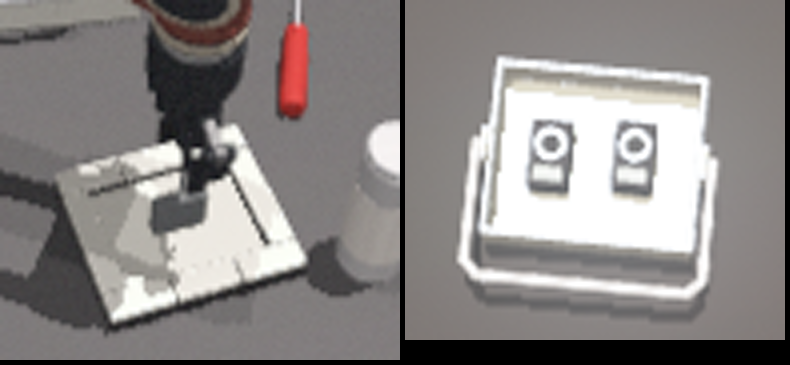

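Both modules lie flat in the tub at (550,155) and (635,155). The gripper is above the lid's grip at (180,210), so I'll grasp the lid.

Emit:
jog_arm([
  [0, 0, -0.007, -0.16, -0.09, 1.5, 0.55],
  [0, 0, 0, 0, 0, 1.5, 0.55],
  [0, 0, 0, 0, 0, 1.2, 0.55],
  [0, 0, 0, 0, 0, 1.0, 0.55],
  [0, 0, 0, 0, 0, 0.8, 0.55],
  [0, 0, 0, 0, 0, 0.6, 0.55],
  [0, 0, 0, 0, 0, 0.3, 0.55],
  [0, 0, 0, 0, 0, 0, 0.55],
  [0, 0, 0, 0, 0, 0, 0.55],
])

```text
t: 21.03
tool_pos: [0.6121, -0.311, 0.0483]
tool_rot: [-0.17, 3.137, -0.001]
contact_force: [-0.3, -1.0, -0.1]
opening: 0.0468
```

Emit:
jog_arm([
  [0, 0, 0, 0, 0, 0, 0],
  [0, 0, 0, 0, 0, 0, 0],
  [0, 0, 0, 0, 0, 0, 0],
  [0, 0, 0, 0, 0, 0, 0],
  [0, 0, 0, 0, 0, 0, 0],
  [0, 0, 0, 0, 0, 0, 0],
  [0, 0, 0, 0, 0, 0, 0],
  [0, 0, 0, 0, 0, 0, 0],
  [0, 0, 0, 0, 0, 0, 0],
  [0, 0, 0, 0, 0, 0, 0],
], grip_force=60)

```text
t: 21.87
tool_pos: [0.6125, -0.3113, 0.0492]
tool_rot: [-0.17, 3.136, -0.002]
contact_force: [0.3, -0.1, 5.7]
opening: 0.013
```

```bash
python3 - <<'E'
from h import *
seq((.6117,-.3102,.048,96.15))
E
```

```text
t 21.9 at [ 0.6125 -0.3113  0.0492] phi 96.2 open 0.013 F [ 0.3 -0.1  5.7]
(0.6117, -0.3102, 0.048, 96.15) shift [0.07 0.12 0.12] turn [-0.001  0.001  0.001]
```

Emit:
jog_arm([
  [0, 0, 0, 0, 0, -0.5, 0],
  [0, 0, 0, 0, 0, -1, 0],
  [0, 0, 0, 0, 0, -2, 0],
  [0, 0, 0, 0, 0, -3, 0],
  [0, 0, 0, 0, 0, -3, 0],
  [0, 0, 0, 0, 0, -3, 0],
  [0, 0, 0, 0, 0, -2.5, 0],
  [0, 0, 0, 0, 0, -1, 0],
  [0, 0, 0, 0, 0, 0, 0],
  [0, 0, 0, 0, 0, 0, 0],
])

```text
t: 22.7
tool_pos: [0.6115, -0.3105, 0.2072]
tool_rot: [0.17, -3.136, -0.001]
contact_force: [-0.6, 1.1, -1.5]
opening: 0.0131
```

```bash
python3 - <<'E'
from h import *
seq((.5768,.0347,.2,96.15),(.5768,.0347,.2,-4))
E
```

```text
t 22.7 at [ 0.6115 -0.3105  0.2072] phi 96.2 open 0.0131 F [-0.6  1.1 -1.5]
(0.5768, 0.0347, 0.2, 96.15) shift [-0.28 34.69  0.74] turn [ 0.001 -0.001  0.001]
(0.5768, 0.0347, 0.2, -4) shift [0. 0. 0.] turn [0.    0.    1.748]
```

Emit:
jog_arm([
  [0, 0, 0, -0.02, 1.5, 0.06, 0],
  [0, 0, 0, -0.02, 3.1, 0.06, 0],
  [0, 0, 0, -0.02, 3.3, 0.06, 0],
  [0, 0, 0, -0.02, 3.3, 0.06, 0],
  [0, 0, 0, -0.02, 3.3, 0.06, 0],
  [0, 0, 0, -0.02, 3.3, 0.06, 0],
  [0, 0, 0, -0.02, 3.3, 0.06, 0],
  [0, 0, 0, -0.02, 3.3, 0.06, 0],
  [0, 0, 0, -0.02, 3.3, 0.06, 0],
  [0, 0, 0, -0.02, 3.3, 0.06, 0],
  [0, 0, 0, -0.02, 2.2, 0.06, 0],
  [0, 0, 0, -0.02, 1.49, 0.06, 0],
])

```text
t: 23.7
tool_pos: [0.5742, 0.0376, 0.1973]
tool_rot: [0.173, -3.131, -0.003]
contact_force: [0.2, 0.2, -1.9]
opening: 0.0133
```

Emit:
jog_arm([
  [0, 0, 0.05, 0, 0, 0, 0],
  [0, 0, 0.1, 0, 0, 0, 0],
  [0, 0, 0.1, 0, 0, 0, 0],
  [0, 0, 0.1, 0, 0, 0, 0],
  [0, 0, 0.1, 0, 0, 0, 0],
  [0, 0, 0.1, 0, 0, 0, 0],
  [0, 0, 0.1, 0, 0, 0, 0],
  [0, 0, 0.1, 0, 0, 0, 0],
  [0, 0, 0.1, 0, 0, 0, 0],
  [0, 0, 0.1, 0, 0, 0, 0],
])

```text
t: 24.53
tool_pos: [0.5747, 0.0352, 0.1974]
tool_rot: [-1.288, -2.859, 0.003]
contact_force: [-0.4, 0.1, -1.2]
opening: 0.0134
```

Emit:
jog_arm([
  [0, 0, 0.1, 0, 0, 0, 0],
  [0, 0, 0.1, 0, 0, 0, 0],
  [0, 0, 0.1, 0, 0, 0, 0],
  [0, 0, 0.1, 0, 0, 0, 0],
  [0, 0, 0.1, 0, 0, 0, 0],
  [0, 0, 0.1, 0, 0, 0, 0],
  [0, 0, 0.1, 0, 0, 0, 0],
  [0, 0, 0.07, 0, 0, 0, 0],
  [0, 0, 0.03, 0, 0, 0, 0],
  [0, 0, 0, 0, 0, 0, 0],
  [0, 0, 0, 0, 0, 0, 0],
])

```text
t: 25.45
tool_pos: [0.5753, 0.0349, 0.1983]
tool_rot: [-2.295, -2.14, 0.004]
contact_force: [0.4, -0.1, -2.1]
opening: 0.0129
```

```bash
python3 - <<'E'
from h import *
seq((.5768,.0347,.2,-4),(.5768,.0347,.13,-4))
E
```

```text
t 25.4 at [0.5753 0.0349 0.1983] phi -4.0 open 0.0129 F [ 0.4 -0.1 -2.1]
(0.5768, 0.0347, 0.2, -4) shift [-0.01  0.15 -0.17] turn [-0.004 -0.     0.   ]
(0.5768, 0.0347, 0.13, -4) shift [0. 0. 7.] turn [0. 0. 0.]
```

Emit:
jog_arm([
  [-0.004, 0, 0, -0.08, 0.15, 1.0, 0],
  [0, 0, 0, 0, 0, 1.5, 0],
  [0, 0, 0, 0, 0, 1.5, 0],
  [0, 0, 0, 0, 0, 1.5, 0],
  [0, 0, 0, 0, 0, 1.2, 0],
  [0, 0, 0, 0, 0, 0.8, 0],
  [0, 0, 0, 0, 0, 0.5, 0],
  [0, 0, 0, 0, 0, 0.2, 0],
  [0, 0, 0, 0, 0, 0, 0],
  [0, 0, 0, 0, 0, 0, 0],
  [0, 0, 0, 0, 0, 0, 0],
])

```text
t: 26.37
tool_pos: [0.5792, 0.0334, 0.1199]
tool_rot: [2.296, 2.138, 0.006]
contact_force: [-0.2, -0.7, -1.6]
opening: 0.013
```

```bash
python3 - <<'E'
from h import *
I,D=vision.get_image('side');T,E=vision.get_image('top')
a=cv2.resize(I[165:255,220:320,::-1],None,fx=5,fy=5,interpolation=2)
b=cv2.resize(T[135:225,205:300,::-1],None,fx=3,fy=3,interpolation=2)
S=np.zeros((450,790,3),np.uint8);S[:450,:500]=a;S[:270,505:790]=b;cv2.imwrite('pics/m5.png',S)
seq((.5768,.0339,.097,-4))
E
```

```text
t 26.5 at [0.5791 0.0334 0.1198] phi -4.1 open 0.0129 F [-0.6 -0.5 -1.5]
(0.5768, 0.0339, 0.097, -4) shift [ 0.04 -0.25  2.27] turn [ 0.006  0.    -0.001]
```

View pics/m5.png

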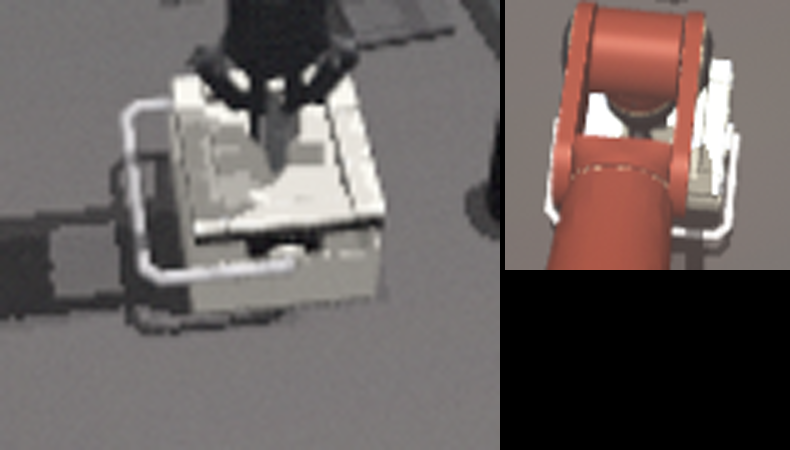

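The lid hovers square over the tub (side crop, near edge (195,235)–(380,220)). I'll correct 2.3 mm in x and lower slowly.

Emit:
jog_arm([
  [0.003, 0, 0, 0.04, -0.23, 0.4, 0],
  [0.003, 0, 0, 0, 0, 0.4, 0],
  [0, 0, 0, 0, 0, 0.2, 0],
  [0, 0, 0, 0, 0, 0.2, 0],
  [0, 0, 0, 0, 0, 0, 0],
  [0, 0, 0, 0, 0, 0, 0],
])

```text
t: 26.97
tool_pos: [0.5761, 0.034, 0.1065]
tool_rot: [-2.298, -2.14, 0.003]
contact_force: [-0.2, 0.3, -1.4]
opening: 0.0133
```

Emit:
jog_arm([
  [0, 0, 0, 0, 0, 0.2, 0],
  [0, 0, 0, 0, 0, 0.1, 0],
  [0, 0, 0, 0, 0, 0.1, 0],
  [0, 0, 0, 0, 0, 0, 0],
  [0, 0, 0, 0, 0, 0, 0],
])

```text
t: 27.38
tool_pos: [0.5762, 0.034, 0.1027]
tool_rot: [-2.298, -2.14, 0.002]
contact_force: [0.5, 0.3, -2.2]
opening: 0.0129
```

Emit:
jog_arm([
  [0, 0, 0, 0, 0, 0.1, 0],
  [0, 0, 0, 0, 0, 0.1, 0],
  [0, 0, 0, 0, 0, 0.1, 0],
  [0, 0, 0, 0, 0, 0, 0],
  [0, 0, 0, 0, 0, 0, 0],
])

```text
t: 27.8
tool_pos: [0.5762, 0.034, 0.0997]
tool_rot: [-2.298, -2.14, 0.002]
contact_force: [-0.1, 0.1, -1.1]
opening: 0.0134
```

Emit:
jog_arm([
  [0, 0, 0, 0, 0, 0.1, 0],
  [0, 0, 0, 0, 0, 0.1, 0],
  [0, 0, 0, 0, 0, 0.1, 0],
  [0, 0, 0, 0, 0, 0, 0],
  [0, 0, 0, 0, 0, 0, 0],
])

```text
t: 28.22
tool_pos: [0.5764, 0.0339, 0.0972]
tool_rot: [-2.298, -2.14, 0.002]
contact_force: [-1.0, 0.4, 2.4]
opening: 0.0133
```

Emit:
jog_arm([
  [0, 0, 0, 0, 0, 0, 0.4],
  [0, 0, 0, 0, 0, 0, 0.4],
  [0, 0, 0, 0, 0, 0, 0.4],
  [0, 0, 0, 0, 0, 0, 0.4],
  [0, 0, 0, 0, 0, -0.5, 0.4],
  [0, 0, 0, 0, 0, -1.5, 0.4],
  [0, 0, 0, 0, 0, -2, 0.4],
  [0, 0, 0, 0, 0, -2, 0.4],
  [0, 0, 0, 0, 0, -1, 0.2],
  [0, 0, 0, 0, 0, 0, 0],
  [0, 0, 0, 0, 0, 0, 0],
  [0, 0, 0, 0, 0, 0, 0],
])

```text
t: 29.22
tool_pos: [0.5757, 0.034, 0.1655]
tool_rot: [-2.297, -2.139, 0.004]
contact_force: [-0.4, 0.7, 0.0]
opening: -0.0002
```

```bash
python3 - <<'E'
from h import *
I,D=vision.get_image('side')
cv2.imwrite('pics/s6.png',cv2.resize(I[160:260,220:330,::-1],None,fx=6,fy=6,interpolation=2))
W=cloud('side',D);m=(W[...,2]>.07)&(W[...,2]<.079);m[:, :240]=0;m[:,310:]=0;m[:180]=0;m[245:]=0
P=W[m];print(len(P),cv2.minAreaRect((P[:,:2]*1000).astype(np.float32)))
a=np.radians(-4.1);c=np.array([.5765,.0343])
for n,(x,y) in enumerate([(-65,-60),(-65,0),(-65,60),(0,76),(65,60),(65,0),(65,-60),(0,-76)]):print(n,(c+np.array([np.cos(a)*x-np.sin(a)*y,np.sin(a)*x+np.cos(a)*y])/1000).round(4))
p0=c+np.array([np.cos(a)*-65+np.sin(a)*60,np.sin(a)*-65-np.cos(a)*60])/1000
seq((*p0,.14,-4.1))
E
```

```text
557 ((576.9928588867188, 32.76880645751953), (192.8464813232422, 150.31259155273438), 86.08450317382812)
0 [ 0.5074 -0.0209]
1 [0.5117 0.0389]
2 [0.516  0.0988]
3 [0.5819 0.1101]
4 [0.6456 0.0895]
5 [0.6413 0.0297]
6 [ 0.637  -0.0302]
7 [ 0.5711 -0.0415]
t 29.3 at [0.5754 0.034  0.1651] phi -4.1 open -0.0001 F [ 0.6 -0.   0.2]
(np.float64(0.5073765024495275), np.float64(-0.020899113094232057), 0.14, -4.1) shift [-5.96 -6.39  2.54] turn [-0.005  0.     0.001]
```

View pics/s6.png

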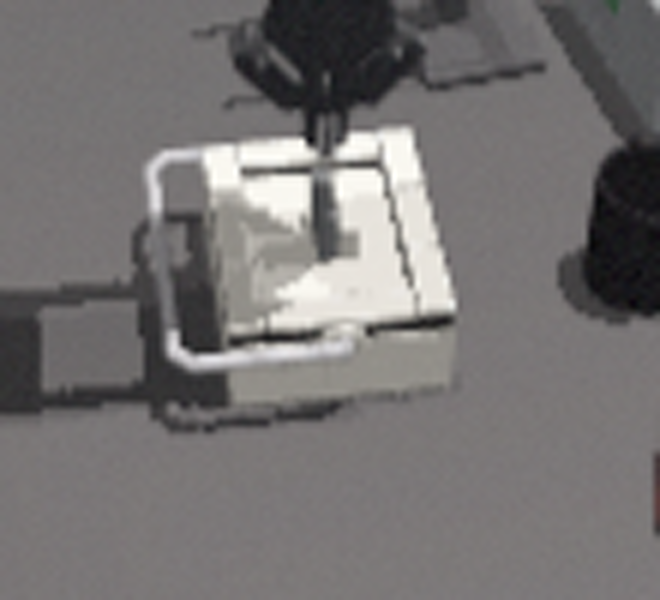

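The lid sits level on the tub, with a black gasket line along its near edge (230–455,325). Starting with pad 0.

Emit:
jog_arm([
  [-0.005, 0, 0, -1.2, -1.28, 0, 0],
  [0, 0, 0, -1.2, -1.28, 0, 0],
  [0, 0, 0, -1.2, -1.28, 0, 0],
  [0, 0, 0, -1.2, -1.28, 0, 0],
  [0, 0, 0, -1.16, -1.27, 0, 0],
  [0, 0, 0, 0, 0, 2, 0],
  [0, 0, 0, 0, 0, 2, 0],
  [0, 0, 0, 0, 0, 1.2, 0],
  [0, 0, 0, 0, 0, 0.5, 0],
  [0, 0, 0, 0, 0, 0.3, 0],
  [0, 0, 0, 0, 0, 0, 0],
  [0, 0, 0, 0, 0, 0, 0],
])

```text
t: 30.27
tool_pos: [0.5092, -0.0209, 0.1073]
tool_rot: [2.297, 2.14, 0.004]
contact_force: [0.1, -0.0, -0.9]
opening: -0.0
```

Emit:
jog_arm([
  [0, 0, 0, 0, 0, 0.2, 0],
  [0, 0, 0, 0, 0, 0.2, 0],
  [0, 0, 0, 0, 0, 0.2, 0],
  [0, 0, 0, 0, 0, 0.2, 0],
  [0, 0, 0, 0, 0, 0.2, 0],
  [0, 0, 0, 0, 0, 0, 0],
  [0, 0, 0, 0, 0, 0, 0],
])

```text
t: 30.85
tool_pos: [0.5085, -0.0209, 0.0964]
tool_rot: [2.298, 2.14, 0.003]
contact_force: [-0.5, -0.6, -0.3]
opening: -0.0001
```

Emit:
jog_arm([
  [0, 0, 0, 0, 0, 0.2, 0],
  [0, 0, 0, 0, 0, 0.2, 0],
  [0, 0, 0, 0, 0, 0, 0],
  [0, 0, 0, 0, 0, 0, 0],
])

```text
t: 31.18
tool_pos: [0.509, -0.0211, 0.0931]
tool_rot: [2.297, 2.139, 0.004]
contact_force: [-1.6, 0.1, 3.4]
opening: -0.0001
```

Emit:
jog_arm([
  [0, 0, 0, 0, 0, 0.2, 0],
  [0, 0, 0, 0, 0, 0.2, 0],
  [0, 0, 0, 0, 0, 0, 0],
  [0, 0, 0, 0, 0, 0, 0],
])

```text
t: 31.52
tool_pos: [0.509, -0.021, 0.0891]
tool_rot: [2.297, 2.139, 0.004]
contact_force: [-0.4, 0.1, 4.2]
opening: -0.0001
```

Emit:
jog_arm([
  [0, 0, 0, 0, 0, 0.1, 0],
  [0, 0, 0, 0, 0, 0.1, 0],
  [0, 0, 0, 0, 0, 0, 0],
  [0, 0, 0, 0, 0, 0, 0],
])

```text
t: 31.85
tool_pos: [0.5092, -0.021, 0.0889]
tool_rot: [2.297, 2.14, 0.003]
contact_force: [-7.2, 0.9, 15.3]
opening: -0.0001
```

Emit:
jog_arm([
  [0, 0, 0, 0, 0, -2.2, 0],
  [0, 0, 0, 2.0, 0, 0, 0],
  [0, 0, 0, 2.0, 0, 0, 0],
  [0, 0, 0, 2.0, 0, 0, 0],
  [0, 0, 0, 0, 0, 0.9, 0],
  [0, 0, 0, 0, 0, 0.3, 0],
  [0, 0, 0, 0, 0, 0.2, 0],
  [0, 0, 0, 0, 0, 0.2, 0],
  [0, 0, 0, 0, 0, 0.2, 0],
  [0, 0, 0, 0, 0, 0.2, 0],
  [0, 0, 0, 0, 0, 0.2, 0],
  [0, 0, 0, 0, 0, 0, 0],
])

```text
t: 32.85
tool_pos: [0.5127, 0.0387, 0.0889]
tool_rot: [-2.299, -2.139, -0.001]
contact_force: [-10.6, 4.3, 17.1]
opening: -0.0001
```

Emit:
jog_arm([
  [0, 0, 0, 0, 0, 0, 0],
  [0, 0, 0, 0, 0, 0, 0],
])

```text
t: 33.02
tool_pos: [0.5127, 0.0387, 0.0889]
tool_rot: [-2.3, -2.139, -0.002]
contact_force: [-8.9, 3.7, 17.0]
opening: 0.0003
```

Emit:
jog_arm([
  [0, 0, 0, 0, 0, -2.2, 0],
  [0, 0, 0, 2.0, 0, 0, 0],
  [0, 0, 0, 2.0, 0, 0, 0],
  [0, 0, 0, 2.0, 0, 0, 0],
  [0, 0, 0, 0, 0, 0.9, 0],
  [0, 0, 0, 0, 0, 0.3, 0],
  [0, 0, 0, 0, 0, 0.2, 0],
  [0, 0, 0, 0, 0, 0.2, 0],
  [0, 0, 0, 0, 0, 0.2, 0],
  [0, 0, 0, 0, 0, 0.2, 0],
  [0, 0, 0, 0, 0, 0.2, 0],
  [0, 0, 0, 0, 0, 0, 0],
])

```text
t: 34.02
tool_pos: [0.5166, 0.098, 0.0888]
tool_rot: [-2.3, -2.139, 0.001]
contact_force: [-11.3, 0.7, 18.9]
opening: -0.0
```

Emit:
jog_arm([
  [0, 0, 0, 0, 0, 0, 0],
  [0, 0, 0, 0, 0, 0, 0],
])

```text
t: 34.18
tool_pos: [0.5165, 0.098, 0.0888]
tool_rot: [-2.3, -2.139, 0.001]
contact_force: [-11.6, 1.6, 18.4]
opening: -0.0001
```

```bash
python3 - <<'E'
from h import *
seq((.516,.0988,.11,-4.1),(.5819,.1101,.11,-4.1))
E
```

```text
t 34.2 at [0.5165 0.098  0.0888] phi -4.1 open -0.0001 F [-11.6   1.6  18.4]
(0.516, 0.0988, 0.11, -4.1) shift [ 0.08 -0.06 -2.12] turn [-0.001 -0.    -0.001]
(0.5819, 0.1101, 0.11, -4.1) shift [1.6  6.49 0.  ] turn [0. 0. 0.]
```

Emit:
jog_arm([
  [0, 0, 0, 0, 0, -2.2, 0],
  [0, 0, 0, 0.5, 2.0, 0, 0],
  [0, 0, 0, 0.5, 2.2, 0, 0],
  [0, 0, 0, 0.6, 2.2, 0, 0],
  [0, 0, 0, 0, 0, 0.8, 0],
  [0, 0, 0, 0, 0, 0.3, 0],
  [0, 0, 0, 0, 0, 0.2, 0],
  [0, 0, 0, 0, 0, 0.2, 0],
  [0, 0, 0, 0, 0, 0.2, 0],
  [0, 0, 0, 0, 0, 0.2, 0],
  [0, 0, 0, 0, 0, 0.2, 0],
  [0, 0, 0, 0, 0, 0.1, 0],
])

```text
t: 35.18
tool_pos: [0.5816, 0.109, 0.0889]
tool_rot: [2.297, 2.139, -0.0]
contact_force: [-8.1, -2.8, 17.6]
opening: 0.0001
```

Emit:
jog_arm([
  [0, 0, 0, 0, 0, 0, 0],
  [0, 0, 0, 0, 0, 0, 0],
])

```text
t: 35.35
tool_pos: [0.5815, 0.109, 0.089]
tool_rot: [2.297, 2.139, 0.0]
contact_force: [-4.8, -3.8, 11.6]
opening: -0.0003
```

Emit:
jog_arm([
  [0, 0, 0, 0, 0, -2.2, 0],
  [0, 0, 0, -0.5, 2.1, 0, 0],
  [0, 0, 0, -0.5, 2.1, 0, 0],
  [0, 0, 0, -0.6, 2.1, 0, 0],
  [0, 0, 0, 0, 0, 0.8, 0],
  [0, 0, 0, 0, 0, 0.3, 0],
  [0, 0, 0, 0, 0, 0.2, 0],
  [0, 0, 0, 0, 0, 0.2, 0],
  [0, 0, 0, 0, 0, 0.2, 0],
  [0, 0, 0, 0, 0, 0.2, 0],
  [0, 0, 0, 0, 0, 0.2, 0],
  [0, 0, 0, 0, 0, 0.1, 0],
])

```text
t: 36.35
tool_pos: [0.643, 0.0891, 0.0889]
tool_rot: [2.296, 2.14, 0.0]
contact_force: [-6.0, -3.6, 14.3]
opening: -0.0002
```

Emit:
jog_arm([
  [0, 0, 0, 0, 0, 0, 0],
  [0, 0, 0, 0, 0, 0, 0],
])

```text
t: 36.52
tool_pos: [0.643, 0.0891, 0.0889]
tool_rot: [2.296, 2.14, 0.0]
contact_force: [-4.2, -3.4, 9.9]
opening: 0.0003
```

```bash
python3 - <<'E'
from h import *
seq((.6456,.0895,.11,-4.1),(.6413,.0297,.11,-4.1))
E
```

```text
t 36.5 at [0.643  0.0891 0.0889] phi -4.0 open 0.0003 F [-4.2 -3.4  9.9]
(0.6456, 0.0895, 0.11, -4.1) shift [ 0.05  0.27 -2.1 ] turn [0.002 0.002 0.001]
(0.6413, 0.0297, 0.11, -4.1) shift [-6. -0.  0.] turn [0. 0. 0.]
```

Emit:
jog_arm([
  [0, 0, 0, 0, 0, -2.2, 0],
  [0, 0, 0, -2.0, 0.1, 0, 0],
  [0, 0, 0, -2.0, 0, 0, 0],
  [0, 0, 0, -2.0, 0, 0, 0],
  [0, 0, 0, 0, 0, 0.9, 0],
  [0, 0, 0, 0, 0, 0.3, 0],
  [0, 0, 0, 0, 0, 0.2, 0],
  [0, 0, 0, 0, 0, 0.2, 0],
  [0, 0, 0, 0, 0, 0.2, 0],
  [0, 0, 0, 0, 0, 0.2, 0],
  [0, 0, 0, 0, 0, 0.2, 0],
  [0, 0, 0, 0, 0, 0.1, 0],
])

```text
t: 37.52
tool_pos: [0.64, 0.0304, 0.0888]
tool_rot: [2.296, 2.142, -0.002]
contact_force: [-10.9, -3.2, 22.1]
opening: 0.0
```

Emit:
jog_arm([
  [0, 0, 0, 0, 0, 0, 0],
  [0, 0, 0, 0, 0, 0, 0],
])

```text
t: 37.68
tool_pos: [0.6399, 0.0304, 0.0889]
tool_rot: [2.296, 2.142, -0.002]
contact_force: [-9.8, -3.2, 16.5]
opening: 0.0002
```

Emit:
jog_arm([
  [0, 0, 0, 0, 0, -2.2, 0],
  [0, 0, 0, -2.0, 0, 0, 0],
  [0, 0, 0, -2.0, 0, 0, 0],
  [0, 0, 0, -2.0, 0, 0, 0],
  [0, 0, 0, 0, 0, 0.9, 0],
  [0, 0, 0, 0, 0, 0.3, 0],
  [0, 0, 0, 0, 0, 0.2, 0],
  [0, 0, 0, 0, 0, 0.2, 0],
  [0, 0, 0, 0, 0, 0.2, 0],
  [0, 0, 0, 0, 0, 0.2, 0],
  [0, 0, 0, 0, 0, 0.2, 0],
  [0, 0, 0, 0, 0, 0.05, 0],
])

```text
t: 38.68
tool_pos: [0.6365, -0.0296, 0.0888]
tool_rot: [2.295, 2.142, -0.001]
contact_force: [-10.7, -3.7, 20.9]
opening: 0.0002
```

Emit:
jog_arm([
  [0, 0, 0, 0, 0, 0, 0],
  [0, 0, 0, 0, 0, 0, 0],
])

```text
t: 38.85
tool_pos: [0.6364, -0.0296, 0.0889]
tool_rot: [2.295, 2.142, -0.001]
contact_force: [-10.0, -3.5, 19.1]
opening: -0.0003
```

```bash
python3 - <<'E'
from h import *
seq((.637,-.0302,.11,-4.1),(.5711,-.0415,.11,-4.1))
E
```

```text
t 38.9 at [ 0.6364 -0.0296  0.0889] phi -4.0 open -0.0003 F [-10.   -3.5  19.1]
(0.637, -0.0302, 0.11, -4.1) shift [-0.06  0.06 -2.11] turn [0.001 0.002 0.002]
(0.5711, -0.0415, 0.11, -4.1) shift [-1.6  -6.49  0.  ] turn [0. 0. 0.]
```

Emit:
jog_arm([
  [0, 0, 0, 0, 0, -2.2, 0],
  [0, 0, 0, -0.5, -2.2, 0, 0],
  [0, 0, 0, -0.5, -2.2, 0, 0],
  [0, 0, 0, -0.6, -2.1, 0, 0],
  [0, 0, 0, 0, 0, 0.9, 0],
  [0, 0, 0, 0, 0, 0.3, 0],
  [0, 0, 0, 0, 0, 0.2, 0],
  [0, 0, 0, 0, 0, 0.2, 0],
  [0, 0, 0, 0, 0, 0.2, 0],
  [0, 0, 0, 0, 0, 0.2, 0],
  [0, 0, 0, 0, 0, 0.2, 0],
  [0, 0, 0, 0, 0, 0, 0],
])

```text
t: 39.85
tool_pos: [0.5709, -0.0403, 0.0888]
tool_rot: [-2.297, -2.142, -0.0]
contact_force: [-13.7, 2.5, 23.7]
opening: -0.0002
```

Emit:
jog_arm([
  [0, 0, 0, 0, 0, 0, 0],
  [0, 0, 0, 0, 0, 0, 0],
])

```text
t: 40.02
tool_pos: [0.5709, -0.0403, 0.0888]
tool_rot: [-2.297, -2.142, -0.001]
contact_force: [-13.5, 2.2, 22.5]
opening: 0.0002
```

Emit:
jog_arm([
  [0, 0, 0, 0, 0, -2, 0],
  [0, 0, 0, 0, 0, -3, 0],
  [0, 0, 0, 0, 0, -3, 0],
  [0, 0, 0, 1.5, -3, 0, 0],
  [0, 0, 0, 1.5, -3, 0, 0],
  [0, 0, 0, 1.5, -3, 0, 0],
  [0, 0, 0, 1.5, -2, 0, 0],
  [0, 0, 0, 1.5, 0, 0, 0],
  [0, 0, 0, 0, 0, 0, 0.35],
  [0, 0, 0, 0, 0, 0, 0.35],
  [0, 0, 0, 0, 0, 0, 0.35],
  [0, 0, 0, 0, 0, 0, 0.35],
])

```text
t: 41.02
tool_pos: [0.4664, 0.0409, 0.165]
tool_rot: [2.298, 2.139, 0.003]
contact_force: [-0.1, 0.0, 0.4]
opening: 0.03
```

```bash
python3 - <<'E'
from h import *
I,D=vision.get_image('side');T,E=vision.get_image('top')
a=cv2.resize(I[175:245,225:310,::-1],None,fx=5,fy=5,interpolation=2)
b=cv2.resize(T[130:225,205:295,::-1],None,fx=4,fy=4,interpolation=2)
S=np.zeros((385,790,3),np.uint8);S[:350,:425]=a;S[:380,428:788]=b;cv2.imwrite('pics/m7.png',S)
for D_,n in((D,'side'),(E,'top')):
    W=cloud(n,D_);Q=W.reshape(-1,3);c=np.array([.5765,.034]);a=np.radians(-4.1)
    d=Q[:,:2]-c;x=(d@[np.cos(a),np.sin(a)])*1000;y=(d@[-np.sin(a),np.cos(a)])*1000
    for k,(px,py,hx,hy) in enumerate([(-63,-60,10,24),(-63,0,10,24),(-63,60,10,24),(0,78,42,9),(63,60,10,24),(63,0,10,24),(63,-60,10,24),(0,-78,42,9)]):
        m=(abs(x-px)<hx)&(abs(y-py)<hy)&(Q[:,2]<.1)
        print(n,k,m.sum(),(np.median(Q[m,2])*1000).round(1) if m.sum() else None)
    m=(abs(x)<40)&(abs(y)<60)&(Q[:,2]<.1);print('inner',(np.median(Q[m,2])*1000).round(1))
    m=(x<-90)&(x>-130)&(abs(y)<60)&(Q[:,2]<.09)&(Q[:,2]>.04);print('bar',m.sum(),x[m].mean(),y[m].mean(),Q[m].mean(0))
seq((.465,.042,.1,-4.1))
E
```

```text
side 0 44 67.5
side 1 42 67.8
side 2 38 67.0
side 3 65 67.0
side 4 37 67.8
side 5 41 67.5
side 6 39 68.1
side 7 81 67.7
inner 62.6
bar 50 -111.8067772300299 -2.732212882735782 [0.46478401 0.03926868 0.0624426 ]
top 0 32 68.6
top 1 0 None
top 2 0 None
top 3 57 68.1
top 4 78 67.9
top 5 80 68.4
top 6 83 67.2
top 7 128 67.4
inner 62.6
bar 41 -115.4549608065638 5.506427202786604 [0.46173421 0.04774707 0.06324176]
t 41.1 at [0.4662 0.0407 0.165 ] phi -4.1 open 0.0299 F [-0.6 -0.5 -0.9]
(0.465, 0.042, 0.1, -4.1) shift [ 0.12 -0.15  6.5 ] turn [ 0.003  0.    -0.   ]
```

View pics/m7.png

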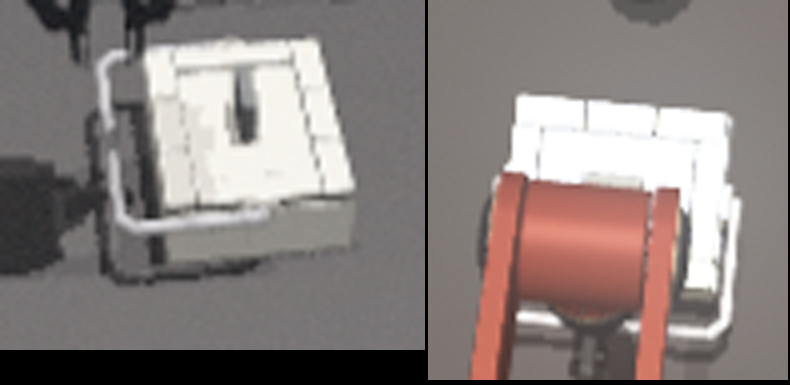

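All eight pad tops read 67–68 mm in the side depth, so they are fully home, and no gasket is visible in the side crop. The bail bar is at about (.465,.042), in line with the jaws.

Emit:
jog_arm([
  [0.003, 0, 0, 0.12, -0.1, 1.5, 0.35],
  [0, 0, 0, 0, 0, 2.0, 0.35],
  [0, 0, 0, 0, 0, 2.0, 0.35],
  [0, 0, 0, 0, 0, 1.5, 0.35],
  [0, 0, 0, 0, 0, 1.2, 0.35],
  [0, 0, 0, 0, 0, 1.0, 0.35],
  [0, 0, 0, 0, 0, 0.8, 0.35],
  [0, 0, 0, 0, 0, 0.4, 0.35],
  [0, 0, 0, 0, 0, 0, 0.35],
  [0, 0, 0, 0, 0, 0, 0.35],
])

```text
t: 41.95
tool_pos: [0.4652, 0.0424, 0.0613]
tool_rot: [2.299, 2.141, 0.0]
contact_force: [-0.5, -0.5, 0.0]
opening: 0.0304
```

Emit:
jog_arm([
  [0, 0, 0, 0, 0, 0, 0],
  [0, 0, 0, 0, 0, 0, 0],
  [0, 0, 0, 0, 0, 0, 0],
  [0, 0, 0, 0, 0, 0, 0],
  [0, 0, 0, 0, 0, 0, 0],
  [0, 0, 0, 0, 0, 0, 0],
  [0, 0, 0, 0, 0, 0, 0],
  [0, 0, 0, 0, 0, 0, 0],
], grip_force=40)

```text
t: 42.62
tool_pos: [0.4653, 0.0425, 0.0619]
tool_rot: [2.298, 2.141, 0.001]
contact_force: [-3.5, -0.1, 6.1]
opening: 0.0087
```

```bash
python3 - <<'E'
from h import *
seq((.465,.042,.061,-4.1))
th=np.radians(np.linspace(0,90,21));print(np.c_[-np.diff(np.cos(th)),-np.diff(np.sin(th))].__mul__(11.2).round(2).tolist())
E
```

```text
t 42.6 at [0.4653 0.0425 0.0619] phi -4.1 open 0.0087 F [-3.5 -0.1  6.1]
(0.465, 0.042, 0.061, -4.1) shift [-0.05 -0.02  0.09] turn [0.001 0.    0.001]
[[0.03, -0.88], [0.1, -0.87], [0.17, -0.86], [0.24, -0.85], [0.3, -0.83], [0.37, -0.8], [0.43, -0.77], [0.49, -0.73], [0.54, -0.69], [0.6, -0.65], [0.65, -0.6], [0.69, -0.54], [0.73, -0.49], [0.77, -0.43], [0.8, -0.37], [0.83, -0.3], [0.85, -0.24], [0.86, -0.17], [0.87, -0.1], [0.88, -0.03]]
```

Emit:
jog_arm([
  [0, 0, 0, 0, 0.03, -0.88, 0],
  [0, 0, 0, 0, 0.1, -0.87, 0],
  [0, 0, 0, 0, 0.17, -0.86, 0],
  [0, 0, 0, 0, 0.24, -0.85, 0],
  [0, 0, 0, 0, 0.3, -0.83, 0],
  [0, 0, 0, 0, 0.37, -0.8, 0],
  [0, 0, 0, 0, 0.43, -0.77, 0],
  [0, 0, 0, 0, 0.49, -0.73, 0],
  [0, 0, 0, 0, 0.54, -0.69, 0],
  [0, 0, 0, 0, 0.6, -0.65, 0],
  [0, 0, 0, 0, 0, 0, 0],
  [0, 0, 0, 0, 0, 0, 0],
])

```text
t: 43.62
tool_pos: [0.4976, 0.0403, 0.1422]
tool_rot: [-2.298, -2.14, 0.001]
contact_force: [-8.4, 0.9, 5.8]
opening: 0.0082
```

```bash
python3 - <<'E'
from h import *
I,D=vision.get_image('side')
cv2.imwrite('pics/s8.png',cv2.resize(I[150:250,215:325,::-1],None,fx=5,fy=5,interpolation=2))
c=np.array([.5765,.034]);u=np.array([np.cos(np.radians(-4.1)),np.sin(np.radians(-4.1))])
p=c-u*.112*np.cos(np.pi/4);seq((*p,.058+.112*np.sin(np.pi/4)+.003,-4.1))
E
```

```text
t 43.7 at [0.4974 0.0403 0.142 ] phi -4.1 open 0.0084 F [-8.8  0.3  5.7]
(np.float64(0.49750672015844116), np.float64(0.039662308705216795), np.float64(0.14019595949289332), -4.1) shift [-0.07  0.02  0.18] turn [-0.002 -0.     0.001]
```

View pics/s8.png

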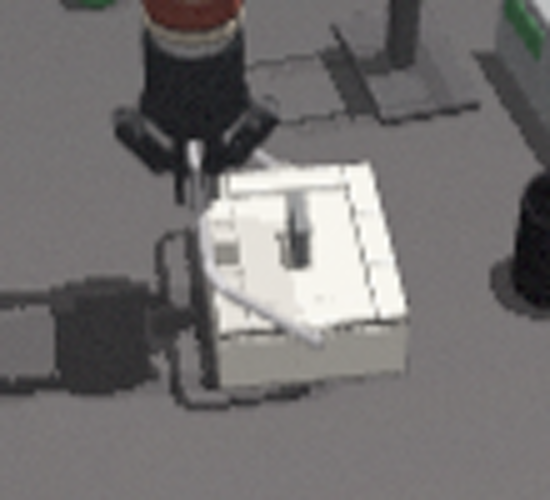

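The bail follows the jaws at about 45° and the tub is still flat. Continuing the arc.

Emit:
jog_arm([
  [0, 0, 0, 0, 0.65, -0.6, 0],
  [0, 0, 0, 0, 0.69, -0.54, 0],
  [0, 0, 0, 0, 0.73, -0.49, 0],
  [0, 0, 0, 0, 0.77, -0.43, 0],
  [0, 0, 0, 0, 0.8, -0.37, 0],
  [0, 0, 0, 0, 0.83, -0.3, 0],
  [0, 0, 0, 0, 0.85, -0.24, 0],
  [0, 0, 0, 0, 0.86, -0.17, 0],
  [0, 0, 0, 0, 0.87, -0.1, 0],
  [0, 0, 0, 0, 0.88, -0.03, 0],
  [0, 0, 0, 0, 0, 0, 0],
  [0, 0, 0, 0, 0, 0, 0],
])

```text
t: 44.67
tool_pos: [0.5787, 0.0347, 0.1755]
tool_rot: [2.297, 2.139, 0.006]
contact_force: [-1.8, 1.5, 6.5]
opening: 0.0088
```

```bash
python3 - <<'E'
from h import *
seq((.5765,.034,.173,-4.1))
E
```

```text
t 44.7 at [0.5787 0.0347 0.1755] phi -4.1 open 0.0088 F [-1.8  1.5  6.5]
(0.5765, 0.034, 0.173, -4.1) shift [-0.09 -0.22  0.25] turn [ 0.004 -0.001  0.001]
```

Emit:
jog_arm([
  [0, 0, 0, 0, 0, -0.3, 0],
  [0, 0, 0, 0, 0, -0.3, 0],
  [0, 0, 0, 0, 0, -0.3, 0],
  [0, 0, 0, 0, 0, -0.3, 0],
  [0, 0, 0, 0, 0, -0.5, 0],
  [0, 0, 0, 0, 0, -0.7, 0],
  [0, 0, 0, 0, 0, -0.7, 0],
  [0, 0, 0, 0, 0, -0.5, 0],
  [0, 0, 0, 0, 0, -0.3, 0],
  [0, 0, 0, 0, 0, 0, 0],
  [0, 0, 0, 0, 0, 0, 0],
  [0, 0, 0, 0, 0, 0, 0],
], grip_force=60)

```text
t: 45.67
tool_pos: [0.5763, 0.0346, 0.2117]
tool_rot: [-2.298, -2.141, 0.001]
contact_force: [-0.2, 0.2, -8.1]
opening: 0.0078
```

```bash
python3 - <<'E'
from h import *
I,D=vision.get_image('side')
cv2.imwrite('pics/s9.png',cv2.resize(I[130:250,215:345,::-1],None,fx=5,fy=5,interpolation=2))
seq((.5765,.034,.173,-4.1))
E
```

```text
t 45.7 at [0.5763 0.0346 0.2115] phi -4.1 open 0.008 F [-0.5  0.3 -8.7]
(0.5765, 0.034, 0.173, -4.1) shift [-0.05  0.03  3.85] turn [-0.001 -0.     0.001]
```

View pics/s9.png

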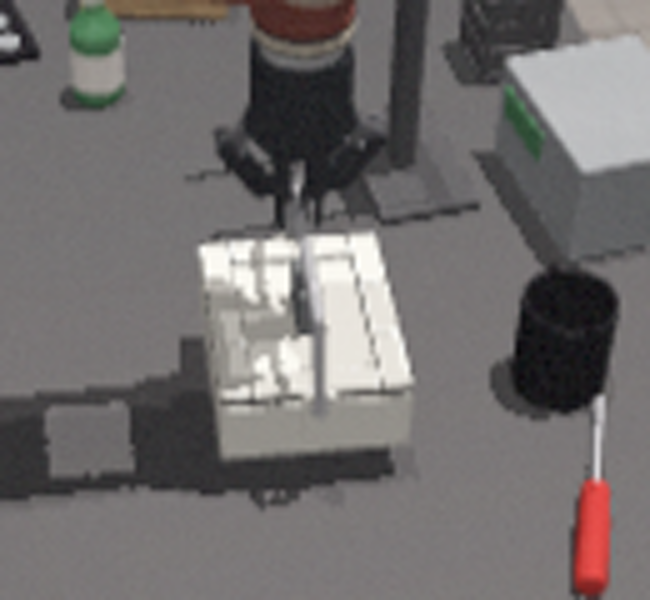

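The tub hangs level from the jaws at about 3.5 cm height, with a load of about 8.5 N. Next: carry it to in front of the hanger.

```bash
python3 - <<'E'
from h import *
seq((.521,.3045,.298,-4.1),(.521,.3045,.298,4.3),(.622,.3124,.298,4.3))
E
```

```text
t 45.7 at [0.5763 0.0346 0.2115] phi -4.1 open 0.008 F [-0.5  0.3 -8.7]
(0.521, 0.3045, 0.298, -4.1) shift [26.53 -7.44 -8.65] turn [-0.001 -0.     0.001]
(0.521, 0.3045, 0.298, 4.3) shift [0. 0. 0.] turn [ 0.     0.    -0.147]
(0.622, 0.3124, 0.298, 4.3) shift [ 0.03 10.13  0.  ] turn [0. 0. 0.]
```

Emit:
jog_arm([
  [0, 0, 0, 0, 0, -0.6, 0],
  [0, 0, 0, 0.2, -0.1, -1.2, 0],
  [0, 0, 0, 0.5, -0.2, -1.4, 0],
  [0, 0, 0, 0.8, -0.3, -1.4, 0],
  [0, 0, 0, 1.1, -0.4, -1.3, 0],
  [0, 0, 0, 1.3, -0.4, -1.2, 0],
  [0, 0, 0, 1.5, -0.4, -1.0, 0],
  [0, 0, 0, 1.5, -0.4, -0.5, 0],
  [0, 0, 0, 1.5, -0.4, 0, 0],
  [0, 0, 0, 1.5, -0.4, 0, 0],
  [0, 0, 0, 1.5, -0.4, 0, 0],
  [0, 0, 0, 1.5, -0.4, 0, 0],
])

```text
t: 46.72
tool_pos: [0.5472, 0.1681, 0.2994]
tool_rot: [2.297, 2.142, 0.002]
contact_force: [0.6, -0.1, -8.7]
opening: 0.0077
```

Emit:
jog_arm([
  [0, 0, 0, 1.5, -0.4, 0, 0],
  [0, 0, 0, 1.5, -0.4, 0, 0],
  [0, 0, 0, 1.5, -0.4, 0, 0],
  [0, 0, 0, 1.5, -0.4, 0, 0],
  [0, 0, 0, 1.5, -0.4, 0, 0],
  [0, 0, 0, 1.5, -0.4, 0, 0],
  [0, 0, 0, 1.5, -0.4, 0, 0],
  [0, 0, 0, 1.3, -0.4, 0, 0],
  [0, 0, 0, 1.2, -0.3, 0, 0],
  [0, 0, 0, 0.9, -0.2, 0, 0],
  [0, 0, 0, 0.5, -0.1, 0, 0],
  [0, 0, 0, 0.2, 0, 0, 0],
])

```text
t: 47.72
tool_pos: [0.52, 0.3152, 0.2981]
tool_rot: [-2.298, -2.142, -0.0]
contact_force: [0.4, 0.1, -6.8]
opening: 0.0078
```

Emit:
jog_arm([
  [0, 0, -0.01, 0, 0, 0, 0],
  [0, 0, -0.02, 0, 0, 0, 0],
  [0, 0, -0.03, 0, 0, 0, 0],
  [0, 0, -0.03, 0, 0, 0, 0],
  [0, 0, -0.03, 0, 0, 0, 0],
  [0, 0, -0.02, 0, 0, 0, 0],
  [0, 0, -0.007, 0, 0, 0, 0],
  [0, 0, 0, 0, 0, 0, 0],
  [0, 0, 0, 0, 0, 0, 0],
  [0, 0, 0, 0, 0, 0, 0],
])

```text
t: 48.55
tool_pos: [0.5204, 0.3141, 0.298]
tool_rot: [2.136, 2.304, -0.0]
contact_force: [-0.5, -0.1, -9.0]
opening: 0.008
```

```bash
python3 - <<'E'
from h import *
I,D=vision.get_image('side');T,E=vision.get_image('top')
a=cv2.resize(I[80:220,220:350,::-1],None,fx=3.6,fy=3.6,interpolation=2)
b=cv2.resize(T[85:195,120:210,::-1],None,fx=3.5,fy=3.5,interpolation=2)
S=np.zeros((505,790,3),np.uint8);S[:504,:468]=a;S[:385,472:787]=b;cv2.imwrite('pics/m10.png',S)
seq((.521,.3045,.298,4.3),(.622,.3124,.298,4.3))
E
```

```text
t 48.6 at [0.5203 0.3142 0.298 ] phi 4.3 open 0.0078 F [ 0.4  0.3 -7.6]
(0.521, 0.3045, 0.298, 4.3) shift [-0.97 -0.    0.  ] turn [-0.     0.     0.001]
(0.622, 0.3124, 0.298, 4.3) shift [ 0.03 10.13  0.  ] turn [0. 0. 0.]
```

View pics/m10.png

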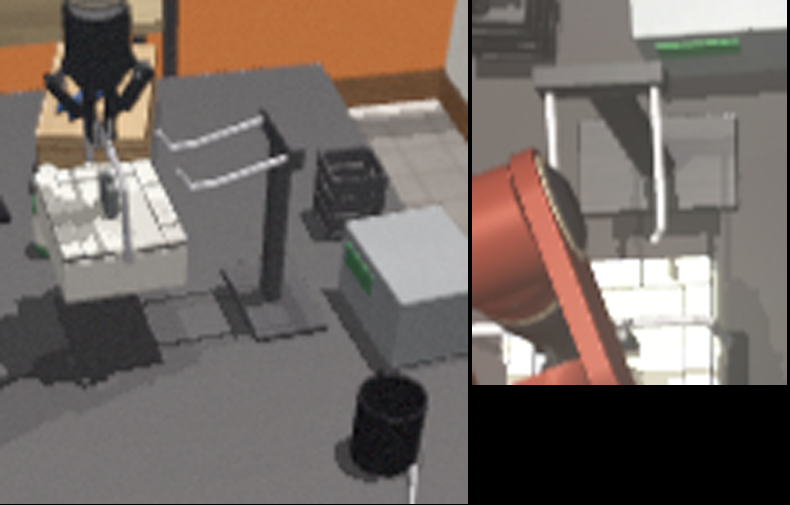

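The tub hangs level in front of the prongs at (110,220). The prong tips are ahead of it at (165,135) and (185,180). I'll correct the 1 cm sideways error, then go forward over the seat.

Emit:
jog_arm([
  [0, 0, 0, -0.3, 0, 0, 0],
  [0, 0, 0, -0.4, 0, 0, 0],
  [0, 0, 0, -0.27, 0.2, 0, 0],
  [0, 0, 0, 0, 0.5, 0, 0],
  [0, 0, 0, 0, 0.8, 0, 0],
  [0, 0, 0, 0, 1.1, 0, 0],
  [0, 0, 0, 0, 1.3, 0, 0],
  [0, 0, 0, 0, 1.4, 0, 0],
  [0, 0, 0, 0, 1.3, 0, 0],
  [0, 0, 0, 0, 1.2, 0, 0],
  [0, 0, 0, 0, 1.0, 0, 0],
  [0, 0, 0, 0, 0.7, 0, 0],
])

```text
t: 49.65
tool_pos: [0.6175, 0.3117, 0.2975]
tool_rot: [2.136, 2.304, -0.0]
contact_force: [-0.4, 0.1, -7.4]
opening: 0.0074
```

Emit:
jog_arm([
  [0, 0, 0, 0, 0.4, 0, 0],
  [0, 0, 0, 0, 0.2, 0, 0],
  [0, 0, 0, 0, 0, 0, 0],
  [0, 0, 0, 0, 0, 0, 0],
  [0, 0, 0, 0, 0, 0, 0],
  [0, 0, 0, 0, 0, 0, 0],
])

```text
t: 50.15
tool_pos: [0.6213, 0.3123, 0.2982]
tool_rot: [-2.135, -2.304, 0.0]
contact_force: [-0.1, -0.2, -8.8]
opening: 0.0076
```

```bash
python3 - <<'E'
from h import *
I,D=vision.get_image('side')
cv2.imwrite('pics/s11.png',cv2.resize(I[80:190,250:350,::-1],None,fx=5,fy=5,interpolation=2))
seq((.622,.3124,.298,4.3),(.622,.3124,.248,4.3))
E
```

```text
t 50.2 at [0.6214 0.3123 0.2982] phi 4.4 open 0.0079 F [ 0.2 -0.3 -7.4]
(0.622, 0.3124, 0.298, 4.3) shift [0.   0.06 0.02] turn [ 0.    -0.     0.001]
(0.622, 0.3124, 0.248, 4.3) shift [0. 0. 5.] turn [0. 0. 0.]
```

View pics/s11.png

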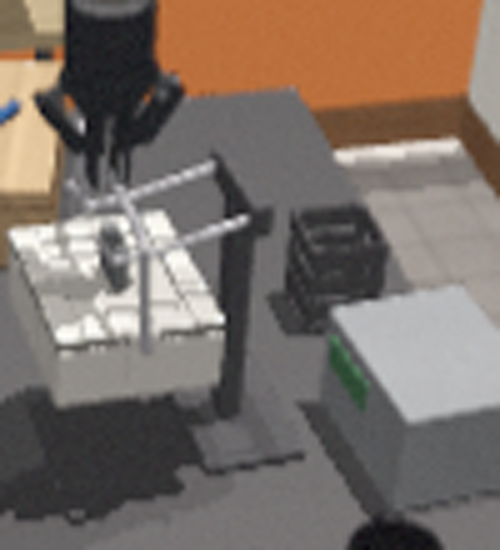

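The crossbar is over the prongs, with their tips on the -x side at about (75,195) and (120,240) and the tub clear of the post. Lowering.

Emit:
jog_arm([
  [0, 0, 0, 0, 0.05, 0.3, 0],
  [0, 0, 0, 0, 0, 0.6, 0],
  [0, 0, 0, 0, 0, 0.8, 0],
  [0, 0, 0, 0, 0, 0.8, 0],
  [0, 0, 0, 0, 0, 0.6, 0],
  [0, 0, 0, 0, 0, 0.4, 0],
  [0, 0, 0, 0, 0, 0.3, 0],
  [0, 0, 0, 0, 0, 0.1, 0],
  [0, 0, 0, 0, 0, 0, 0],
  [0, 0, 0, 0, 0, 0, 0],
])

```text
t: 51.03
tool_pos: [0.6225, 0.3123, 0.2595]
tool_rot: [2.135, 2.304, 0.001]
contact_force: [-0.1, 0.3, -7.3]
opening: 0.0077
```

Emit:
jog_arm([
  [0, 0, 0, 0, 0, 0.2, 0],
  [0, 0, 0, 0, 0, 0.2, 0],
  [0, 0, 0, 0, 0, 0.2, 0],
  [0, 0, 0, 0, 0, 0, 0],
  [0, 0, 0, 0, 0, 0, 0],
])

```text
t: 51.45
tool_pos: [0.6221, 0.3122, 0.2526]
tool_rot: [-2.135, -2.304, 0.001]
contact_force: [0.2, -0.4, -7.3]
opening: 0.0075
```

Emit:
jog_arm([
  [0, 0, 0, 0, 0, 0.1, 0],
  [0, 0, 0, 0, 0, 0.1, 0],
  [0, 0, 0, 0, 0, 0, 0],
  [0, 0, 0, 0, 0, 0, 0],
])

```text
t: 51.78
tool_pos: [0.6222, 0.3123, 0.2509]
tool_rot: [-2.135, -2.304, 0.0]
contact_force: [-0.2, 0.2, -8.0]
opening: 0.0077
```

Emit:
jog_arm([
  [0, 0, 0, 0, 0, 0.1, 0],
  [0, 0, 0, 0, 0, 0.1, 0],
  [0, 0, 0, 0, 0, 0, 0],
  [0, 0, 0, 0, 0, 0, 0],
])

```text
t: 52.12
tool_pos: [0.6224, 0.3124, 0.2495]
tool_rot: [2.135, 2.304, 0.001]
contact_force: [-0.5, -0.7, -5.6]
opening: 0.0077
```

Emit:
jog_arm([
  [0, 0, 0, 0, 0, 0.1, 0],
  [0, 0, 0, 0, 0, 0.1, 0],
  [0, 0, 0, 0, 0, 0, 0],
  [0, 0, 0, 0, 0, 0, 0],
])

```text
t: 52.45
tool_pos: [0.6225, 0.3124, 0.2492]
tool_rot: [2.135, 2.304, 0.003]
contact_force: [-4.4, -1.2, 3.7]
opening: 0.0076
```

Emit:
jog_arm([
  [0, 0, 0, 0, 0, -0.05, 0.05],
  [0, 0, 0, 0, 0, 0, 0.1],
  [0, 0, 0, 0, 0, 0, 0.14],
  [0, 0, 0, 0, 0, 0, 0.18],
  [0, 0, 0, 0, 0, 0, 0.22],
  [0, 0, 0, 0, 0, 0, 0.26],
  [0, 0, 0, 0, 0, 0, 0.3],
  [0, 0, 0, 0, 0, 0, 0.34],
  [0, 0, 0, 0, 0, 0, 0.38],
  [0, 0, 0, 0, 0, 0, 0.4],
  [0, 0, 0, 0, 0, 0, 0.4],
  [0, 0, 0, 0, 0, 0, 0.4],
])

```text
t: 53.45
tool_pos: [0.6223, 0.3123, 0.2475]
tool_rot: [2.135, 2.304, 0.0]
contact_force: [0.9, 0.4, 0.1]
opening: 0.0339
```

```bash
python3 - <<'E'
from h import *
I,D=vision.get_image('side')
cv2.imwrite('pics/s12.png',cv2.resize(I[90:190,255:335,::-1],None,fx=6,fy=6,interpolation=2))
seq((.6225,.3124,.34,4.3))
E
```

```text
t 53.5 at [0.6223 0.3123 0.2475] phi 4.4 open 0.0346 F [ 0.3  0.7 -0.5]
(0.6225, 0.3124, 0.34, 4.3) shift [ 0.01  0.02 -9.25] turn [ 0.    -0.     0.001]
```

View pics/s12.png

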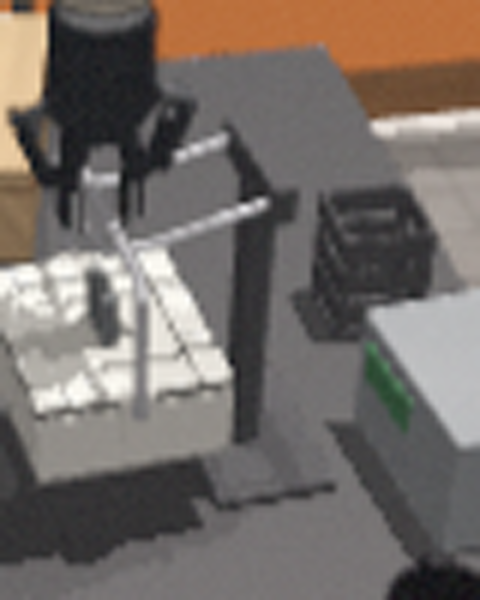

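The tub hangs level on both prongs, bar from (105,225) up to the far prong, and the open jaws carry no load. Retracting straight up.

Emit:
jog_arm([
  [0, 0, 0, 0, 0, -0.5, 0.4],
  [0, 0, 0, 0, 0, -1, 0.4],
  [0, 0, 0, 0, 0, -1.5, 0.4],
  [0, 0, 0, 0, 0, -2, 0.4],
  [0, 0, 0, 0, 0, -2, 0.4],
  [0, 0, 0, 0, 0, -2, 0.4],
  [0, 0, 0, 0, 0, -2, 0.4],
  [0, 0, 0, 0, 0, -1.5, 0.4],
  [0, 0, 0, 0, -2, 0, 0.4],
  [0, 0, 0, 0, -3, 0, 0.4],
  [0, 0, 0, 0, -3, 0, 0.4],
  [0, 0, 0, 0, -3, 0, 0.4],
])

```text
t: 54.5
tool_pos: [0.5116, 0.3037, 0.3738]
tool_rot: [2.136, 2.304, 0.002]
contact_force: [-0.4, 0.4, 0.4]
opening: 0.0344
```

Emit:
jog_arm([
  [0, 0, 0, 0, -3, 0, 0.4],
  [0, 0, 0, 0, -3, 0, 0.4],
  [0, 0, 0, 0, -1, 0, 0.4],
  [0, 0, 0, 0, 0, 0, 0.4],
  [0, 0, 0, 0, 0, 0, 0.4],
  [0, 0, 0, 0, 0, 0, 0.4],
  [0, 0, 0, 0, 0, 0, 0.4],
  [0, 0, 0, 0, 0, 0, 0.4],
  [0, 0, 0, 0, 0, 0, 0.4],
  [0, 0, 0, 0, 0, 0, 0.4],
  [0, 0, 0, 0, 0, 0, 0.4],
  [0, 0, 0, 0, 0, 0, 0.4],
])

```text
t: 55.5
tool_pos: [0.4429, 0.2986, 0.3724]
tool_rot: [-2.136, -2.304, 0.0]
contact_force: [-0.6, 0.1, -1.1]
opening: 0.0343
```

```bash
python3 - <<'E'
from h import *
I,D=vision.get_image('side')
for k in range(8): J,E=vision.get_image('side')
T,_=vision.get_image('top')
print('motion',np.abs(I.astype(int)-J)[110:200,250:330].mean())
a=cv2.resize(J[90:190,255:335,::-1],None,fx=5,fy=5,interpolation=2)
b=cv2.resize(T[60:230,115:385,::-1],None,fx=1.4,fy=1.4,interpolation=2)
S=np.zeros((505,790,3),np.uint8);S[:500,:400]=a;S[:b.shape[0],405:405+b.shape[1]]=b;cv2.imwrite('pics/m13.png',S)
W=cloud('side',E).reshape(-1,3);a=np.radians(4.3);d=W[:,:2]-[.622,.3124];x=d@[np.cos(a),np.sin(a)];y=d@[-np.sin(a),np.cos(a)]
for lo,hi in((-.075,-.052),(.052,.075)):
  for yl,yh in((-.085,-.035),(-.025,.025),(.035,.085)):
    m=(x>lo)&(x<hi)&(y>yl)&(y<yh)&(W[:,2]>.1)&(W[:,2]<.17);print(lo,yl,m.sum(),np.median(W[m,2]).round(4))
E
```

```text
motion 1.5744444444444445
-0.075 -0.085 52 0.1413
-0.075 -0.025 52 0.1402
-0.075 0.035 43 0.1407
0.052 -0.085 36 0.1403
0.052 -0.025 34 0.1406
0.052 0.035 28 0.1395
```

```bash
python3 - <<'E'
from h import *
ims=[vision.get_image('side')[0].astype(int) for _ in range(3)]
print('tub',np.abs(ims[0]-ims[2])[110:200,250:330].mean(),'bench noise',np.abs(ims[0]-ims[2])[250:340,250:330].mean())
ctrl.finish_job()
E
```

```text
tub 1.573888888888889 bench noise 1.3656018518518518
the job is handed in; nothing more can be done
```

The job is done and handed in. Both modules I found on the bench went gently into the tub, the white lid is on, and the sealed tub hangs by its crossbar across both hanger prongs. It took about 56 s of the 210 s allowed.

**Last checks:**
- **Pads:** each one stopped hard at the same height under more than 6 N. Before the lift, all eight pad tops read 67–68 mm above the bench in the depth image, against 67 mm for fully home.
- **Hanging:** after I backed the arm away, the six side and corner pads read 139.5–141.3 mm, so the tub is level within about 2 mm. That also fits the seated height of 141 mm.
- **Stillness:** over the last pictures, the tub area changed about as much as the bare bench (1.57 against 1.37), which is camera noise.
- **Forces:** the largest reading printed was about 27 N. I saw no sign of bumping anything else.

I had used up the 16 picture views, so the final picture could not be viewed. After the jaws let go, the hanging tub was checked by numbers only. The last picture I viewed, with the jaws open but still around the bar, showed it level and seated on both prongs. I did not check the other bench items with a final picture.

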